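Pack the spare rack brackets and index the turntable

ROBOT

A 6-joint arm with a two-finger parallel gripper is mounted at the origin on the work surface. World frame = base frame: x ahead of the robot, y to its left, z up, the work surface at z = 0. Lengths are in m, angles in rad, forces in N, time in s.
With the tool pointing down it reaches from about 0.35 to 0.775 m from the base axis. Payload 5.5 kg.
Tool frame: the origin (TCP) lies at the very end of the fingers, on their centre line; the grasp point (between the pads) lies env.hold_point_z behind it (env.hold_point_z is the distance from the TCP to the grasp point, in m); z points along the fingers, y is the line along which they close (so a half turn about z gives the same grasp; the last joint's range is limited). The gripper opens to 85 mm and grips with 20 to 120 N. Pads are 22 mm wide; open, the fingers measure 114 mm over their backs; the gripper's body (76 mm by 85 mm) begins 54 mm behind the grasp point. The pads swing forward as they close: fully open they stand 13 mm farther back than shut.
Start: joints at [-1.321, 0.313, 0.046, 1.304, 0, 1.431], TCP at [0.219, -0.532, 0.231] pointing down, gripper open.
Joint ranges: [-2.76, 2.76], [-0.86, 1.69], [-1.03, 1.26], [-2.2, 2.34], [-1.47, 1.5], [-3.14, 3.14]. Speed limits (rad/s): [2.57, 2.57, 3.14, 3.14, 3.14, 3.14].

INTERFACE

Orientations are given as a unit quaternion [w, x, y, z].
In Python, from workcell import env gives the robot as it stands.
- The arm moves only by the tool carry_out, never from a script. Its argument "steps" is a list of rows, each a list of 3 entries, a list of its own where there are three numbers: the turn, a rotation vector about the tool's x, y, z in degrees, then the shift along the tool's x, y, z in cm, then the closure in counts, from 0 (fully open) to 255 (shut). A call has exactly 8 rows; each row is the pose to reach, as a shift and turn from the pose commanded when the call began, along the tool's axes at that moment; what a row does not reach only later rows make up. A row lasts 1/8 s, in which the tool goes at most 62.5 mm and 10.7 degrees, less where a joint would pass 70% of its speed; a pose out of reach is approached as far as the arm can. A call with a gripper value outside its range is refused whole. The fingers move at their own pace and stop on an object; "force" is the grip in N (left out, the last holds). Time passes only in rows, so rows that repeat a pose let the fingers close, or fill a call up. It gives the time, the measured TCP pose, the force, the opening and the grip force at its end, in the units of the state.
- env.get_state(): the state, without advancing time (a new reading comes with each control period).
- env.read_camera(name): name is "scene" or "top" or "wrist"; returns (picture, depth): 420x560x3 uint8, red, green, blue; 420x560 float32, m along the optical axis (not along the pixel's ray), 0 where there is no reading.
- env.get_calibration(name): a dict with "fx", "fy", "cx", "cy" (pixels), "D" ([k1, k2, p1, p2, k3] as OpenCV has them; the pictures are not rectified), "origin" and "orientation" of the camera in the world. Camera axes: x right, y up, looking along -z (the intrinsics and any distortion apply to the point x, -y, -z); pixel columns grow to the right and rows downward; lengths in m; the calibration is good to about 2 mm. A picture is of the moment at which its call begins: read the wrist's pose just before it. get_calibration takes no time and is no camera call; for the wrist camera it gives the pose at the moment of the call.
- env.hand_in(): hands the job in; it is judged then, once.
The state is a dict: "clock": time; "joint_pos": joint angles; "qvel": joint speeds; "tau": joint torques, N m; "tcp_pos": TCP position; "orientation": TCP orientation; "wrist_force": force on the tool from outside, world axes, zero at the start; "ft_torque": the same for the moment, N m; "finger_gap": finger opening in m; "grip_force": force on a finger pad.
Only numpy, scipy, OpenCV 4.12 (cv2) and the standard library are available. Lean on these libraries where they do the work, as an engineer would, in place of code of your own. Each camera call takes 0.05 s, during which the arm holds its last target. There are 200 camera calls.

TASK

Swing the turntable by its post a quarter turn clockwise (seen from above) into its packing detent, and there pack all the spare rack fittings lying on the bench into its narrow plywood box, each foot flat on the one below. They only fit in one order: the L brackets from the longest foot to the shortest, then the T bracket, then any levelling shoes, one each side of its web. When all are packed, swing the turntable back to where it stood, into the collection detent, and leave the bottle, flask and jar alone.

Things in the scene. Friction and masses are not known exactly. Their poses are not given: they have to be found in the camera images.
- elbow_long: Long elbow, 0.28 kg, always present: cast aluminium L bracket. Flat foot 155 (along x) x 50 (y) x 8 mm thick; a leg 14 mm thick, 50 mm wide stands at the foot's +x end, flush with it (leg centre at x = +70.5 mm), its top 60 mm above the underside. Origin: centre of the foot's underside; z up. Starts standing on its foot on the bench. Easy grip: across the leg's 50 mm (along y), near its top.
- elbow_mid: Middle elbow, 0.26 kg, may be absent: cast aluminium L bracket. Flat foot 138 (along x) x 50 (y) x 8 mm thick; a leg 14 mm thick, 50 mm wide stands at the foot's +x end, flush with it (leg centre at x = +62 mm), its top 72 mm above the underside. Origin: centre of the foot's underside; z up. Starts standing on its foot on the bench. Easy grip: across the leg's 50 mm (along y), near its top.
- elbow_short: Short elbow, 0.24 kg, may be absent: cast aluminium L bracket. Flat foot 121 (along x) x 50 (y) x 8 mm thick; a leg 14 mm thick, 50 mm wide stands at the foot's +x end, flush with it (leg centre at x = +53.5 mm), its top 84 mm above the underside. Origin: centre of the foot's underside; z up. Starts standing on its foot on the bench. Easy grip: across the leg's 50 mm (along y), near its top.
- tee: T bracket, 0.22 kg, always present: cast aluminium, an upside-down T. Foot 104 (x) x 50 (y) x 8 mm; a web 14 mm thick (x) and 50 mm wide (y) stands on its middle, top 70 mm above the underside. Origin: centre of the foot's underside; z up. Starts on its foot on the bench. Easy grip: across the web's 50 mm (along y), near its top.
- shoe_a: Levelling shoe: dark steel block 38 (x) x 50 (y) x 24 mm high, with a narrower neck 22 (x) x 34 (y) mm centred on it, 60 mm high in all, 0.15 kg. Origin: centre of its underside; z up. Starts standing on the bench; may be absent. The two shoes are alike. Easy grip: across the neck's 34 mm (along y), near its top.
- shoe_b: Levelling shoe: dark steel block 38 (x) x 50 (y) x 24 mm high, with a narrower neck 22 (x) x 34 (y) mm centred on it, 60 mm high in all, 0.15 kg. Origin: centre of its underside; z up. Starts standing on the bench; may be absent. The two shoes are alike. Easy grip: across the neck's 34 mm (along y), near its top.
- box_floor (a point): Centre of the inner floor of the open plywood box fixed on the turntable. Inside 160 mm long (x of this frame), 58 mm wide (y), walls 6 mm thick, rim 35 mm above this point; floor 38 mm above the bench; z up. Fittings may face either end. Each bracket's foot lies on the foot before, its upright beside theirs; each is at least 3 mm shorter than the length left for it.
- post_top (a point): Top, on its axis, of the upright round post for swinging the turntable: steel, 16 mm diameter, with a black knob 22 mm in diameter over its top 22 mm; it stands 75 mm out of the disc, 115 mm from the turning axis, on the -y side of the box. This point is 107 mm above the bench.
- turntable (a joint): Turntable angle (rad, grows clockwise seen from above): aluminium disc, 280 mm diameter, top 32 mm above the bench, upright axis through box_floor. A click unit beside it gives detents at 0 (collection, the start) and 1.571 (packing). Past half way it draws on to the next, where friction may hold it up to 0.06 off; it goes 0.1 beyond either at most. Needs about 4 N at the post.
- flask: Bystander: clear glass flask, 84 mm wide at the foot, long neck, 170 mm tall, stands on the bench. Origin under its centre.
- jar: Bystander: white plastic jar with black cap, 80 mm in diameter, 130 mm tall. Origin under its centre.
- bottle: Bystander: amber glass bottle with black cap, 60 mm in diameter, 150 mm tall. Origin under its centre.
There are look-alikes about, which are no part of the job. What is shaped like the shoe_a but purple is not meant.

How it is judged:
By the outcome, as a careful person would: the job done as asked, in the order asked, and still so for the second after the job is handed in, with the robot touching nothing.
Of elbow_mid, elbow_short, shoe_a, shoe_b only 3 to 4 are there at a start; the rules pass over those that are not, and their reading is None.
At some moment in a run one of elbow_long, elbow_mid, elbow_short, tee, shoe_a, shoe_b may be knocked a few centimetres aside while the robot is not near it.
It also fails if it takes over 208 s, if anything falls off the work surface, if the arm or the gripper's body presses on something with over 40 N, if the wrist force passes 120 N, or if a joint passes its speed limit or range.

## Working session

There is one attempt and no reset: what is moved stays moved. The work goes in short steps, Python scripts to look and compute and a tool call to move; the robot and the scene stay as the last step left them, time stands still between calls to the robot, and variables do not carry over. Pictures are saved under pics/ and viewed, at most 14 in all, crops included, and the job is handed in when it is done.

Besides the shell and the picture viewer there is one more tool, called after "Emit:" as a command line: name --argument value ..., lists and objects as JSON in quotes. carry_out: Moves the arm, as the interface text tells. Its arguments: {"type":"object","properties":{"steps":{"type":"array","items":{"type":"array"}},"force":{"type":"number"}},"required":["steps"]}

```bash
ls; mkdir -p pics; cat > h.py <<'E'
import numpy as np, cv2, json
from scipy.spatial.transform import Rotation as R
from workcell import env
def q2R(q): return R.from_quat([q[1],q[2],q[3],q[0]])
def cam(name):
    c=env.get_calibration(name); K=np.array([[c['fx'],0,c['cx']],[0,c['fy'],c['cy']],[0,0,1]])
    return K,np.array(c['D'],float),np.array(c['origin']),q2R(c['orientation']).as_matrix()
def grab(name):
    c=cam(name); p,d=env.read_camera(name); return p,d,c
def rays(c,uv):
    K,D,o,M=c; n=cv2.undistortPoints(np.array(uv,float).reshape(-1,1,2),K,D)[:,0]
    return np.c_[n[:,0],-n[:,1],-np.ones(len(n))]@M.T
def plane(c,uv,z):
    r=rays(c,uv); return c[2]+r*((z-c[2][2])/r[:,2])[:,None]
def depthpts(c,uv,d): return c[2]+rays(c,uv)*np.array(d).reshape(-1,1)
def cloud(c,d):
    v,u=np.mgrid[0:d.shape[0],0:d.shape[1]]
    P=depthpts(c,np.c_[u.ravel(),v.ravel()],d.ravel()).reshape(d.shape+(3,)); P[d==0]=np.nan; return P
def proj(c,P):
    K,D,o,M=c; X=(np.array(P)-o)@M; X=X*[1,-1,-1]
    return cv2.projectPoints(X.reshape(-1,1,3),np.zeros(3),np.zeros(3),K,D)[0][:,0]
def save(n,p): cv2.imwrite('pics/'+n,p[:,:,::-1])
E
python3 - <<'E'
from h import *
s=env.get_state(); print(s['tcp_pos'],s['orientation'],env.hold_point_z,s['clock'],s['finger_gap'])
for n in ('top','scene','wrist'):
    p,d,c=grab(n); save(n+'0.png',p); np.savez('%s0.npz'%n,p=p,d=d,K=c[0],D=c[1],o=c[2],M=c[3]); print(n,c[2],c[0][0,0],(d>0).mean())
E
```

```text
pics
[ 0.21834485 -0.53136096  0.230416  ] [-9.20329920e-04  9.81066503e-01  1.93668965e-01 -4.82054300e-05] 0.0187 0.0 0.08542036219660358
top [ 0.52758546 -0.01909506  1.32029486] 380.3992025051764 0.9959821428571428
scene [ 1.1080683  -0.4884162   0.93875758] 408.3623101271979 0.9960076530612245
wrist [ 0.29473853 -0.5017616   0.37316187] 314.1132809817243 0.9959651360544217
```

View pics/top0.png

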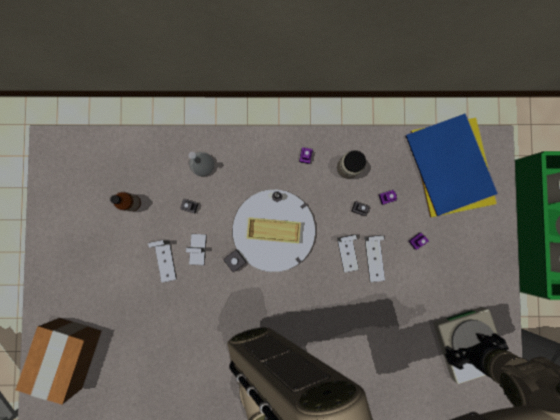

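View pics/scene0.png

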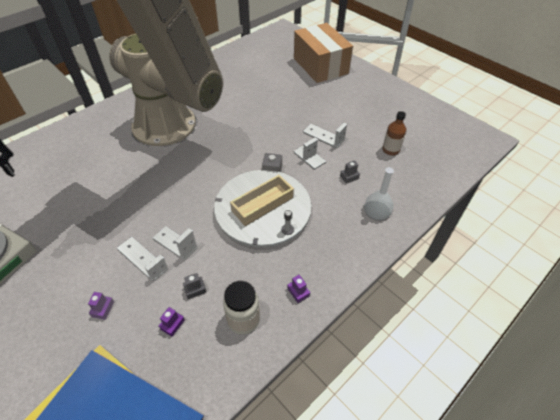

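```bash
python3 - <<'E'
from h import *
f=np.load('top0.npz'); p,d=f['p'],f['d']; c=(f['K'],f['D'],f['o'],f['M'])
P=cloud(c,d); z=P[:,:,2]
print('bench z',np.nanmedian(z[280:310,100:200]),np.nanstd(z[280:310,100:200]))
m=((z>0.012)&(P[:,:,0]>0.15)).astype(np.uint8); m[300:]=0; m[:125]=0
n,l,s,ce=cv2.connectedComponentsWithStats(m)
for i in range(1,n):
    if s[i,4]<25: continue
    k=l==i; Q=P[k]; r=cv2.minAreaRect(Q[:,:2].astype(np.float32)*1000)
    print(np.round(ce[i]),s[i,4],'xy',np.round(Q[:,:2].mean(0),3),'zmax',round(np.nanpercentile(Q[:,2],97),3),'rgb',p[k].mean(0).astype(int),np.round(r[0]),np.round(r[1]),round(r[2]))
crop=cv2.resize(p[130:300,90:450],None,fx=2.2,fy=2.2,interpolation=cv2.INTER_CUBIC); save('topcrop.png',crop)
E
```

```text
bench z 0.0009726604291844243 0.002760857458856017
[451. 167.] 5667 xy [ 0.748 -0.618] zmax 0.027 rgb [ 35  63 105] [ 749. -620.] [315. 258.] 13
[306. 155.] 167 xy [ 0.787 -0.115] zmax 0.063 rgb [83 47 99] [ 791. -116.] [38. 50.] 79
[201. 163.] 496 xy [0.754 0.234] zmax 0.172 rgb [79 80 80] [759. 239.] [75. 80.] 45
[351. 164.] 614 xy [ 0.743 -0.255] zmax 0.135 rgb [44 42 39] [ 749. -260.] [77. 73.] 7
[271. 232.] 5606 xy [0.527 0.002] zmax 0.074 rgb [148 148 143] [534.   7.] [299. 278.] 89
[388. 196.] 177 xy [ 0.645 -0.391] zmax 0.064 rgb [81 45 96] [ 646. -396.] [38. 50.] 16
[126. 201.] 442 xy [0.626 0.469] zmax 0.153 rgb [47 32 23] [628. 476.] [51. 59.] 78
[189. 205.] 172 xy [0.616 0.28 ] zmax 0.064 rgb [65 63 65] [617. 284.] [50. 38.] 72
[360. 208.] 171 xy [ 0.606 -0.297] zmax 0.064 rgb [61 59 61] [ 607. -302.] [51. 38.] 70
[418. 240.] 191 xy [ 0.497 -0.491] zmax 0.064 rgb [72 40 86] [ 496. -497.] [38. 51.] 36
[346. 238.] 100 xy [ 0.505 -0.244] zmax 0.088 rgb [126 127 132] [ 501. -249.] [24. 51.] 12
[374. 238.] 90 xy [ 0.506 -0.34 ] zmax 0.066 rgb [126 127 130] [ 506. -343.] [15. 51.] 6
[158. 243.] 99 xy [0.49  0.373] zmax 0.077 rgb [122 123 127] [489. 379.] [19. 53.] 5
[195. 249.] 104 xy [0.47  0.254] zmax 0.074 rgb [126 128 133] [469. 256.] [26. 49.] 5
```

View pics/topcrop.png

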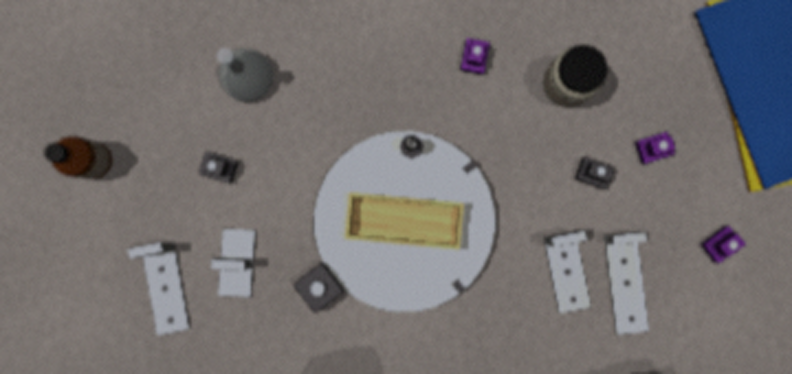

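```bash
cat >> h.py <<'E'
def go(*targets):
    """targets: (x,y,z,yaw deg) -> turn deg and shift cm from present pose"""
    s=env.get_state(); T=q2R(s['orientation']); t=np.array(s['tcp_pos'])
    yaw=np.degrees(np.arctan2(*T.as_matrix()[[1,0],[0,0]]))
    print('t%.2f tcp'%s['clock'],np.round(t,4),'yaw %.1f'%yaw,'F',np.round(s['wrist_force'],1),'gap %.4f'%s['finger_gap'],'grip',np.round(s['grip_force'],1),'q',np.round(s['joint_pos'],2))
    for x,y,z,w in targets:
        G=R.from_euler('z',w,degrees=True)*R.from_euler('x',180,degrees=True)
        print('  turn',np.round((T.inv()*G).as_rotvec(degrees=True),1),'shift',np.round(T.inv().apply(np.array([x,y,z])-t)*100,2))
E
python3 - <<'E'
from h import *
go((0.56,0,0.36,180)); c=cam('wrist'); print(c[3])
f=np.load('top0.npz'); p,d=f['p'],f['d']; c=(f['K'],f['D'],f['o'],f['M'])
P=cloud(c,d); print('click unit z',P[261,235])
E
```

```text
t0.15 tcp [ 0.2184 -0.5315  0.2306] yaw 22.3 F [0.3 0.4 0.3] gap 0.0854 grip 0.0 q [-1.32  0.31  0.05  1.3  -0.    1.43]
  turn [-0.000e+00 -1.000e-01 -1.577e+02] shift [ 51.8  -36.2  -12.88]
[[ 0.38029354  0.87631369  0.29572139]
 [-0.92486475  0.36081903  0.12014496]
 [-0.00141723 -0.31919265  0.94768879]]
click unit z [0.43046932 0.12155503 0.05930732]
```

Emit:
carry_out --steps '[[[0,0,-10],[5,-3.5,-6],0],[[0,0,-21],[10,-7,-12.9],0],[[0,0,-31],[16,-11,-12.9],0],[[0,0,-42],[22,-15,-12.9],0],[[0,0,-52],[28,-19,-12.9],0],[[0,0,-63],[33,-23,-12.9],0],[[0,0,-73],[38,-27,-12.9],0],[[0,0,-84],[43,-30,-12.9],0]]'

```text
clock: 1.15
tcp_pos: [0.466, -0.1455, 0.3597]
orientation: [0.0, 0.599, 0.801, -0.0]
wrist_force: [0.2, -1.2, -0.2]
finger_gap: 0.0853
grip_force: 0.0
```

```bash
python3 -c "
from h import *
go((0.56,0,0.36,180))"
```

```text
t1.15 tcp [ 0.466  -0.1455  0.3597] yaw 106.4 F [ 0.2 -1.2 -0.2] gap 0.0853 grip 0.0 q [-0.47  0.14  0.13  1.57 -0.    0.82]
  turn [ -0.    0.  -73.6] shift [11.29 13.13 -0.03]
```

Emit:
carry_out --steps '[[[0,0,-10.5],[1.5,1.9,0],0],[[0,0,-21],[3,3.8,0],0],[[0,0,-31.5],[5,5.7,0],0],[[0,0,-42],[7,7.6,0],0],[[0,0,-52.5],[9,9.5,0],0],[[0,0,-63],[11.3,11.5,0],0],[[0,0,-73.6],[11.3,13.1,0],0],[[0,0,-73.6],[11.3,13.1,0],0]]'

```text
clock: 2.15
tcp_pos: [0.5604, -0.002, 0.3587]
orientation: [-0.001, 0.003, 1.0, 0.0]
wrist_force: [-0.6, -0.1, 0.9]
finger_gap: 0.0853
grip_force: 0.0
```

```bash
cat >> h.py <<'E'
def blobs(P,p,zmin,box,amin=40):
    z=P[:,:,2]; x0,x1,y0,y1=box
    m=((z>zmin)&(P[:,:,0]>x0)&(P[:,:,0]<x1)&(P[:,:,1]>y0)&(P[:,:,1]<y1)).astype(np.uint8)
    n,l,s,ce=cv2.connectedComponentsWithStats(m)
    for i in range(1,n):
        if s[i,4]<amin: continue
        k=l==i; Q=P[k]; r=cv2.minAreaRect(Q[:,:2].astype(np.float32)*1000)
        print('px',np.round(ce[i]),s[i,4],'zmax %.3f'%np.nanpercentile(Q[:,2],95),'rgb',p[k].mean(0).astype(int),'rect',np.round(r[0],1),np.round(r[1],1),'%.1f'%r[2])
E
python3 - <<'E'
from h import *
go()
p,d,c=grab('wrist'); save('w1.png',p); np.savez('w1.npz',p=p,d=d,K=c[0],D=c[1],o=c[2],M=c[3])
P=cloud(c,d); z=P[:,:,2]
print(np.nanmin(P[:,:,:2],(0,1)),np.nanmax(P[:,:,:2],(0,1)),c[2])
blobs(P,p,0.055,(0.35,0.75,-.45,.45))
blobs(P,p,0.09,(0.35,0.75,-.45,.45))
E
```

```text
t2.15 tcp [ 0.5604 -0.002   0.3587] yaw 179.6 F [-0.6 -0.1  0.9] gap 0.0853 grip 0.0 q [-0.15  0.29  0.32  1.61 -0.   -0.14]
[ 0.34130637 -1.01781554] [1.28685703 1.04367203] [ 0.47895936 -0.00276768  0.50148081]
px [371.  64.] 275 zmax 0.065 rgb [134 137 138] rect [431. 123.] [25.4 22.4] 88.2
px [471.  93.] 560 zmax 0.071 rgb [134 138 133] rect [466.6 254.8] [51.5 15.1] 86.3
px [548. 111.] 277 zmax 0.073 rgb [102 104 100] rect [489.5 365.4] [14.  27.8] 11.2
px [270. 145.] 2097 zmax 0.074 rgb [132 124  85] rect [531.5  -6.5] [172.3  70.3] 84.5
px [ 86. 126.] 595 zmax 0.086 rgb [88 89 83] rect [ 504.4 -250.2] [14.2 51.9] 11.2
px [ 22. 125.] 427 zmax 0.062 rgb [146 148 139] rect [ 504.1 -344.9] [15.2 51. ] 5.8
px [ 69. 196.] 383 zmax 0.061 rgb [60 59 58] rect [ 605.6 -303.2] [34.9 22.8] 69.6
px [468. 200.] 349 zmax 0.061 rgb [82 81 79] rect [614.8 282.7] [34.6 21.8] 73.1
px [ 12. 222.] 331 zmax 0.061 rgb [ 93  58 104] rect [ 644.6 -397.3] [21.9 36.4] 17.0
px [264. 229.] 303 zmax 0.108 rgb [62 61 58] rect [644.8 -17.3] [20.7 20.5] 27.8
px [100. 287.] 2658 zmax 0.131 rgb [57 55 49] rect [ 729.3 -262.4] [41.4 76.2] 0.0
px [276. 371.] 40969 zmax 0.448 rgb [13 14 13] rect [556.7  -3.3] [149.4  34. ] 89.6
px [428. 280.] 494 zmax 0.085 rgb [103 106 101] rect [740.5 240. ] [18.9 51.4] 0.1
px [264. 231.] 235 zmax 0.108 rgb [63 62 59] rect [644.8 -17.3] [20.7 20.5] 27.8
px [ 94. 293.] 1973 zmax 0.131 rgb [50 50 44] rect [ 729.7 -262.7] [40.6 75.7] 0.0
px [276. 371.] 40969 zmax 0.448 rgb [13 14 13] rect [556.7  -3.3] [149.4  34. ] 89.6
```

View pics/w1.png

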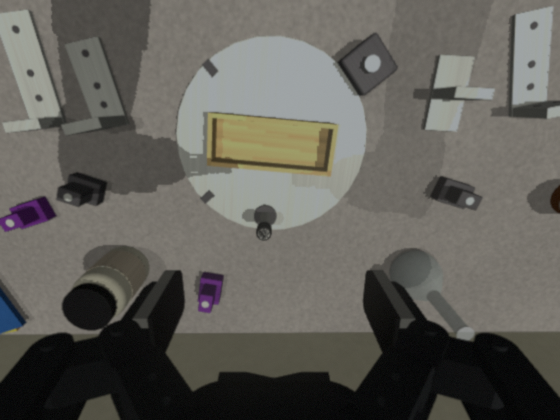

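```bash
python3 -c "
from h import *
go((0.6448,-0.0173,0.18,174.5),(0.6448,-0.0173,0.08,174.5))"
```

```text
t2.20 tcp [ 0.5598 -0.0024  0.359 ] yaw 179.5 F [0.3 0.1 0.2] gap 0.0855 grip 0.0 q [-0.15  0.29  0.32  1.61 -0.   -0.14]
  turn [-0.  -0.1  5. ] shift [-8.54 -1.41 17.88]
  turn [-0.  -0.1  5. ] shift [-8.55 -1.41 27.88]
```

Emit:
carry_out --steps '[[[0,0,2],[-3,-0.5,4],0],[[0,0,5],[-6,-1.4,8],0],[[0,0,5],[-8.6,-1.4,13],0],[[0,0,5],[-8.6,-1.4,18],0],[[0,0,5],[-8.6,-1.4,20],0],[[0,0,5],[-8.6,-1.4,24],0],[[0,0,5],[-8.6,-1.4,27.9],0],[[0,0,5],[-8.6,-1.4,27.9],0]]'

```text
clock: 3.2
tcp_pos: [0.6423, -0.0173, 0.0774]
orientation: [-0.004, 0.048, 0.999, 0.0]
wrist_force: [-0.4, -0.1, -0.9]
finger_gap: 0.0857
grip_force: 0.0
```

Emit:
carry_out --steps '[[[0,0,0],[0,0,0],100],[[0,0,0],[0,0,0],190],[[0,0,0],[0,0,0],255],[[0,0,0],[0,0,0],255],[[0,0,0],[0,0,0],255],[[0,0,0],[0,0,0],255],[[0,0,0],[0,0,0],255],[[0,0,0],[0,0,0],255]]' --force 30

```text
clock: 4.2
tcp_pos: [0.6467, -0.017, 0.0821]
orientation: [0.001, 0.046, 0.999, -0.0]
wrist_force: [-0.1, 1.1, 6.1]
finger_gap: 0.0209
grip_force: 29.3
```

```bash
python3 - <<'E'
from h import *
C=np.array([0.5315,-0.0065]); s=env.get_state()
v=np.array(s['tcp_pos'][:2])-C; print(np.hypot(*v),np.degrees(np.arctan2(v[1],v[0])))
a0=-5.5
go(*[(*(C+0.1143*np.array([np.cos(np.radians(a)),np.sin(np.radians(a))])),0.08,a+180) for a in (-12,-20,-28,-36,-44,-52,-60,-68,-76,-84,-92,-95.5)])
E
```

```text
0.11568048732086211 -5.197458473644524
t4.20 tcp [ 0.6467 -0.017   0.0821] yaw 174.7 F [-0.1  1.1  6.1] gap 0.0209 grip 29.3 q [-0.15  0.52 -0.01  1.04  0.   -0.06]
  turn [0.  0.1 6.7] shift [ 0.22 -1.35  0.21]
  turn [ 0.   0.1 14.7] shift [ 0.51 -2.92  0.21]
  turn [ 0.   0.1 22.7] shift [ 1.02 -4.43  0.21]
  turn [ 0.   0.1 30.7] shift [ 1.74 -5.86  0.21]
  turn [ 0.   0.1 38.7] shift [ 2.64 -7.17  0.2 ]
  turn [ 0.1  0.1 46.7] shift [ 3.73 -8.34  0.2 ]
  turn [ 0.1  0.1 54.7] shift [ 4.96 -9.35  0.2 ]
  turn [ 0.1  0.1 62.7] shift [  6.32 -10.18   0.19]
  turn [ 0.1  0.1 70.7] shift [  7.79 -10.81   0.19]
  turn [ 0.1  0.1 78.7] shift [  9.32 -11.23   0.19]
  turn [ 0.1  0.1 86.7] shift [ 10.91 -11.44   0.18]
  turn [ 0.1  0.1 90.2] shift [ 11.6  -11.46   0.18]
```

Emit:
carry_out --steps '[[[0,0,6.7],[0.2,-1.4,0],255],[[0,0,14.7],[0.5,-2.9,0],255],[[0,0,22.7],[1.0,-4.4,0],255],[[0,0,30.7],[1.7,-5.9,0],255],[[0,0,38.7],[2.6,-7.2,0],255],[[0,0,46.7],[3.7,-8.4,0],255],[[0,0,54.7],[4.9,-9.4,0],255],[[0,0,62.7],[6.3,-10.2,0],255]]'

```text
clock: 5.2
tcp_pos: [0.5758, -0.1127, 0.0821]
orientation: [0.002, 0.561, 0.828, 0.001]
wrist_force: [3.7, 2.7, 4.9]
finger_gap: 0.021
grip_force: 29.6
```

```bash
python3 - <<'E'
from h import *
C=np.array([0.5315,-0.0065]); s=env.get_state()
v=np.array(s['tcp_pos'][:2])-C; print(np.hypot(*v),np.degrees(np.arctan2(v[1],v[0])))
go(*[(*(C+0.115*np.array([np.cos(np.radians(a)),np.sin(np.radians(a))])),0.082,a+180) for a in (-72,-80,-88,-95.5)])
E
```

```text
0.11506234713957253 -67.37852645907691
t5.20 tcp [ 0.5758 -0.1127  0.0821] yaw 111.8 F [3.7 2.7 4.9] gap 0.0210 grip 29.6 q [-0.33  0.42 -0.18  0.97  0.    0.86]
  turn [0.3 0.1 3.8] shift [ 0.03 -0.93  0.  ]
  turn [ 0.3  0.1 11.8] shift [ 0.25 -2.52 -0.01]
  turn [ 0.3  0.1 19.8] shift [ 0.69 -4.06 -0.01]
  turn [ 0.3  0.  27.3] shift [ 1.29 -5.44 -0.02]
```

Emit:
carry_out --steps '[[[0,0,3.8],[0,-0.9,0],255],[[0,0,11.8],[0.2,-2.5,0],255],[[0,0,19.8],[0.7,-4.1,0],255],[[0,0,27.3],[1.3,-5.4,0],255],[[0,0,27.3],[1.3,-5.4,0],255],[[0,0,27.3],[1.3,-5.4,0],255],[[0,0,27.3],[1.3,-5.4,0],255],[[0,0,27.3],[1.3,-5.4,0],0]]'

```text
clock: 6.2
tcp_pos: [0.5189, -0.1209, 0.081]
orientation: [0.0, 0.739, 0.674, -0.0]
wrist_force: [-0.5, -0.0, -0.4]
finger_gap: 0.0382
grip_force: 0.0
```

Emit:
carry_out --steps '[[[0,0,0],[0,0,0],0],[[0,0,0],[0,0,0],0],[[0,0,0],[0,0,0],0],[[0,0,0],[0,0,-5],0],[[0,0,0],[0,0,-10],0],[[0,0,-10],[0,0,-15],0],[[0,0,-20],[0,0,-20],0],[[0,0,-20],[0,0,-20],0]]'

```text
clock: 7.2
tcp_pos: [0.5208, -0.1217, 0.2851]
orientation: [0.004, 0.611, 0.792, 0.001]
wrist_force: [-0.2, -0.1, -0.2]
finger_gap: 0.0854
grip_force: 0.0
```

```bash
cat >> h.py <<'E'
def boxpose(P):
    k=(P[:,:,2]>0.06)&(P[:,:,2]<0.09)&(np.hypot(P[:,:,0]-.5315,P[:,:,1]+.0065)<0.092)
    r=cv2.minAreaRect(P[k][:,:2].astype(np.float32)*1000); print('box',k.sum(),np.round(r[0],1),np.round(r[1],1),round(r[2],2))
E
python3 - <<'E'
from h import *
p,d,c=grab('wrist'); P=cloud(c,d); boxpose(P)
blobs(P,p,0.055,(0.35,0.7,-.45,.45))
p,d,c=grab('top'); P=cloud(c,d); boxpose(P); blobs(P,p,0.055,(0.4,0.7,-.45,.45))
Q=np.array(env.get_state()['tcp_pos']); go()
E
```

```text
box 3556 [531.3  -6.5] [ 70.9 172.4] 84.41
px [310.  67.] 3826 zmax 0.074 rgb [127 116  78] rect [531.3  -6.5] [ 70.9 172.4] 84.4
px [272. 180.] 406 zmax 0.108 rgb [83 84 79] rect [ 519.9 -120.6] [20.7 20.8] 78.6
px [234. 268.] 562 zmax 0.085 rgb [88 89 83] rect [ 504.4 -249.9] [14.  50.3] 12.1
px [276. 371.] 41108 zmax 0.374 rgb [17 17 17] rect [ 548.7 -257.3] [148.9 318.8] 12.0
px [298. 312.] 353 zmax 0.061 rgb [77 76 74] rect [ 605.1 -303.5] [34.2 22.6] 68.9
px [221. 321.] 318 zmax 0.061 rgb [95 96 90] rect [ 504.4 -345.1] [14.  51.3] 6.1
box 270 [533.2  -4.9] [ 70.  172.1] 84.47
px [391. 195.] 69 zmax 0.064 rgb [ 95  59 112] rect [ 646.  -395.8] [21.  34.8] 18.2
px [331. 264.] 8210 zmax 0.771 rgb [121 110  91] rect [ 456.7 -192.9] [307.1 213.8] 72.7
px [186. 205.] 67 zmax 0.065 rgb [81 79 82] rect [616.8 285. ] [33.6 21. ] 71.6
px [273. 230.] 279 zmax 0.078 rgb [139 126  89] rect [533.2  -4.9] [ 70.  172.1] 84.5
px [363. 207.] 70 zmax 0.065 rgb [73 71 74] rect [ 606.8 -301.5] [34.2 21.2] 71.8
px [142. 248.] 82 zmax 0.076 rgb [129 131 136] rect [474.8 425.5] [13.9 49.3] 22.7
px [193. 249.] 71 zmax 0.074 rgb [134 137 143] rect [468.8 256.5] [48.6 13.8] 85.5
px [234. 261.] 123 zmax 0.068 rgb [79 77 77] rect [433.2 123.8] [51.7 52. ] 31.8
t7.30 tcp [ 0.519  -0.121   0.2808] yaw 104.6 F [-0.2  0.  -0.4] gap 0.0853 grip 0.0 q [-0.38  0.22  0.04  1.39 -0.    0.94]
```

```bash
python3 -c "
from h import *
go((0.5043,-0.345,0.15,186.1))"
```

```text
t7.30 tcp [ 0.519  -0.121   0.2808] yaw 104.6 F [-0.2  0.  -0.4] gap 0.0853 grip 0.0 q [-0.38  0.22  0.04  1.39 -0.    0.94]
  turn [  0.    0.1 -81.5] shift [-21.3   -7.09  13.09]
```

Emit:
carry_out --steps '[[[0,0,-10.5],[-3,-1,0],0],[[0,0,-21],[-7,-2,2],0],[[0,0,-31.5],[-11,-3.5,4],0],[[0,0,-42],[-15,-5,6],0],[[0,0,-52.5],[-19,-6.5,8],0],[[0,0,-63],[-21.3,-7.1,10],0],[[0,0,-73],[-21.3,-7.1,12],0],[[0,0,-81.5],[-21.3,-7.1,13.1],0]]'

```text
clock: 8.3
tcp_pos: [0.5021, -0.3441, 0.1457]
orientation: [-0.002, -0.055, 0.998, 0.002]
wrist_force: [-0.5, -0.2, 0.5]
finger_gap: 0.0854
grip_force: 0.0
```

```bash
python3 - <<'E'
from h import *
p,d,c=grab('wrist'); P=cloud(c,d); save('w2.png',p)
blobs(P,p,0.05,(0.35,0.7,-.45,-.2)); go((0.5043,-0.345,0.033,186.1))
E
```

```text
px [272. 216.] 1318 zmax 0.061 rgb [102 103  96] rect [ 503.9 -345.7] [14.7 49.6] 6.1
px [398. 235.] 2568 zmax 0.085 rgb [109 109 103] rect [ 503.7 -250.8] [15.1 50.4] 11.6
px [276. 371.] 40918 zmax 0.235 rgb [17 17 17] rect [ 498.8 -345.9] [ 34.2 149. ] 6.3
px [306. 327.] 1043 zmax 0.061 rgb [77 76 74] rect [ 605.1 -304.2] [34.1 23.1] 70.5
px [199. 353.] 1000 zmax 0.061 rgb [88 56 99] rect [ 644.3 -398.3] [23. 34.] 17.3
t8.35 tcp [ 0.5018 -0.3435  0.1446] yaw -173.4 F [ 0.5  0.2 -0.9] gap 0.0856 grip 0.0 q [-0.73  0.42 -0.01  1.15 -0.   -0.85]
  turn [ 0.3 -0.3  0.5] shift [-0.29 -0.24 11.16]
```

View pics/w2.png

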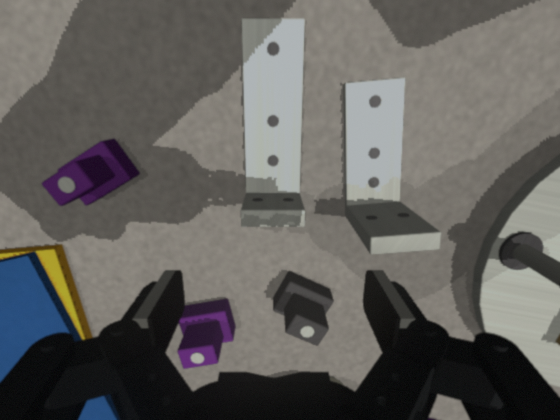

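Emit:
carry_out --steps '[[[0,0,0.5],[-0.25,-0.2,3],0],[[0,0,0.5],[-0.25,-0.2,6],0],[[0,0,0.5],[-0.25,-0.2,9],0],[[0,0,0.5],[-0.25,-0.2,11.2],0],[[0,0,0.5],[-0.25,-0.2,11.2],255],[[0,0,0.5],[-0.25,-0.2,11.2],255],[[0,0,0.5],[-0.25,-0.2,11.2],255],[[0,0,0.5],[-0.25,-0.2,11.2],255]]' --force 80

```text
clock: 9.35
tcp_pos: [0.5074, -0.347, 0.0386]
orientation: [0.001, -0.049, 0.999, -0.001]
wrist_force: [0.0, 0.5, 0.8]
finger_gap: 0.0481
grip_force: 83.0
```

Emit:
carry_out --steps '[[[0,0,0],[0,0,0],255],[[0,0,0],[0,0,0],255],[[0,0,0],[0,0,-2],255],[[0,0,0],[0,0,-5],255],[[0,0,0],[0,0,-9],255],[[0,0,0],[0,0,-13],255],[[0,0,0],[0,0,-14],255],[[0,0,0],[0,0,-14],255]]'

```text
clock: 10.35
tcp_pos: [0.5066, -0.3466, 0.1769]
orientation: [-0.0, -0.049, 0.999, 0.0]
wrist_force: [1.3, 0.4, -3.7]
finger_gap: 0.0479
grip_force: 83.2
```

```bash
cat >> h.py <<'E'
CB=np.array([0.5313,-0.0065]); AB=-5.6
def inbox(lx,dz,off=0,ly=0):
    """tcp target for leg centre at box-local lx; off = grip offset (tcp minus leg centre along box x); dz height"""
    a=np.radians(AB); q=CB+np.array([[np.cos(a),-np.sin(a)],[np.sin(a),np.cos(a)]])@[lx+off,ly]
    return (q[0],q[1],dz,AB+180)
def local(P):
    a=np.radians(AB); v=P[...,:2]-CB
    return np.stack([v[...,0]*np.cos(a)+v[...,1]*np.sin(a),-v[...,0]*np.sin(a)+v[...,1]*np.cos(a)],-1)
E
python3 - <<'E'
from h import *
p,d,c=grab('wrist'); P=cloud(c,d); save('w3.png',p)
go(inbox(.072,.15))
s=env.get_state(); T=q2R(s['orientation']); Q=T.inv().apply((P-np.array(s['tcp_pos'])).reshape(-1,3)).reshape(P.shape)
k=(Q[:,:,0]>0.015)&(Q[:,:,0]<0.16)&(abs(Q[:,:,1])<0.03)&(abs(Q[:,:,2])<0.06)
X=Q[k]; r=cv2.minAreaRect(X[:,:2].astype(np.float32)*1000); print('foot in tool',k.sum(),np.round(r[0]),np.round(r[1]),r[2],X.min(0),X.max(0)); A=np.c_[X[:,:2],np.ones(len(X))]; print('z fit',np.linalg.lstsq(A,X[:,2],rcond=None)[0])
E
```

```text
t10.40 tcp [ 0.506  -0.3461  0.1758] yaw -174.3 F [ 0.3 -0.2 -3.9] gap 0.0477 grip 83.2 q [-0.73  0.41  0.05  1.21 -0.   -0.83]
  turn [ 0.1 -0.1 11.3] shift [-12.93  32.13   2.61]
foot in tool 20877 [72. -1.] [114.  50.] 0.8257925510406494 [ 0.01501099 -0.02655504  0.02706162] [0.12867276 0.02496196 0.03343498]
z fit [0.00907726 0.00225874 0.0294622 ]
```

```bash
cat >> h.py <<'E'
def held(zlo=-.035,zhi=-.012,name='wrist'):
    s=env.get_state(); p,d,c=grab(name); P=cloud(c,d); T=q2R(s['orientation']); Q=T.inv().apply((P-np.array(s['tcp_pos'])).reshape(-1,3)).reshape(P.shape)
    k=(abs(Q[:,:,0])<0.03)&(abs(Q[:,:,1])<0.02)&(Q[:,:,2]>zlo)&(Q[:,:,2]<zhi); X=Q[k]
    print('held',k.sum(),'x',np.round(np.percentile(X[:,0],[1,10,50,90,99]),4),'z',np.round(np.percentile(X[:,2],[2,50,98]),4)); return Q
E
python3 - <<'E'
from h import *
held()
go(inbox(.072,.15,-.0033))
E
```

```text
held 3257 x [-0.0041 -0.0022  0.0055  0.0095  0.01  ] z [-0.0224 -0.0211 -0.0127]
t10.45 tcp [ 0.5058 -0.3459  0.1753] yaw -174.3 F [ 0.1  0.7 -4.1] gap 0.0482 grip 83.2 q [-0.73  0.41  0.05  1.21 -0.   -0.83]
  turn [ 0.1 -0.2 11.3] shift [-12.64  32.17   2.58]
```

View pics/w3.png

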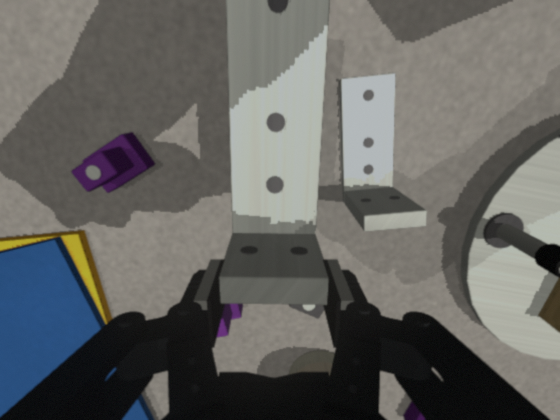

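```bash
python3 - <<'E'
from h import *
go(inbox(.072,.175,.0032),inbox(.072,.0775,.0032))
E
```

```text
t10.45 tcp [ 0.5058 -0.3459  0.1753] yaw -174.3 F [ 0.1  0.7 -4.1] gap 0.0482 grip 83.2 q [-0.73  0.41  0.05  1.21 -0.   -0.83]
  turn [ 0.1 -0.2 11.3] shift [-13.27  32.05   0.08]
  turn [ 0.1 -0.2 11.3] shift [-13.3   32.02   9.83]
```

Emit:
carry_out --steps '[[[0,0,2],[-2,5,0],255],[[0,0,4],[-4,10,0],255],[[0,0,6],[-6,15.5,0],255],[[0,0,8],[-8,21,0],255],[[0,0,10],[-11,27,0],255],[[0,0,11.3],[-13.3,32,0],255],[[0,0,11.3],[-13.3,32,0],255],[[0,0,11.3],[-13.3,32,0],255]]'

```text
clock: 11.45
tcp_pos: [0.6064, -0.0147, 0.1757]
orientation: [-0.002, 0.048, 0.999, -0.0]
wrist_force: [0.8, -0.4, -3.8]
finger_gap: 0.048
grip_force: 84.1
```

```bash
cat >> h.py <<'E'
def where():
    s=env.get_state(); v=local(np.array(s['tcp_pos'])); print('tcp box-local mm',np.round(v*1000,1),'z %.4f'%s['tcp_pos'][2])
E
python3 - <<'E'
from h import *
Q=held(); where(); go(inbox(.072,.175,.0032),inbox(.072,.0775,.0032))
E
```

```text
held 3265 x [-0.0043 -0.0024  0.0052  0.0093  0.0098] z [-0.0224 -0.0211 -0.0129]
tcp box-local mm [75.7 -1.6] z 0.1761
t11.50 tcp [ 0.6065 -0.0155  0.1761] yaw 174.4 F [-0.4 -0.1 -3.6] gap 0.0481 grip 84.1 q [-0.16  0.4   0.03  1.21 -0.   -0.06]
  turn [-0.  -0.2 -0. ] shift [0.05 0.16 0.11]
  turn [-0.  -0.2 -0. ] shift [0.02 0.17 9.86]
```

Emit:
carry_out --steps '[[[0,0,0],[0.03,0.1,0],255],[[0,0,0],[0.03,0.1,3],255],[[0,0,0],[0.03,0.1,5.5],255],[[0,0,0],[0.03,0.1,7],255],[[0,0,0],[0.03,0.1,8.2],255],[[0,0,0],[0.03,0.1,9.2],255],[[0,0,0],[0.03,0.1,9.7],255],[[0,0,0],[0.03,0.1,9.7],255]]'

```text
clock: 12.5
tcp_pos: [0.6061, -0.014, 0.0796]
orientation: [-0.001, 0.049, 0.999, -0.0]
wrist_force: [-4.6, -0.3, -6.0]
finger_gap: 0.0481
grip_force: 86.6
```

```bash
python3 - <<'E'
from h import *
where(); go(inbox(.072,.0765,.0032))
E
```

```text
tcp box-local mm [75.2 -0.2] z 0.0796
t12.50 tcp [ 0.6061 -0.014   0.0796] yaw 174.4 F [-4.6 -0.3 -6. ] gap 0.0481 grip 86.6 q [-0.16  0.46 -0.12  0.99 -0.   -0.06]
  turn [-0.  -0.1 -0. ] shift [-0.    0.02  0.31]
```

Emit:
carry_out --steps '[[[0,0,0],[0,0,0.1],255],[[0,0,0],[0,0,0.2],255],[[0,0,0],[0,0,0.25],255],[[0,0,0],[0,0,0.3],255],[[0,0,0],[0,0,0.3],255],[[0,0,0],[0,0,0.3],255],[[0,0,0],[0,0,0.3],255],[[0,0,0],[0,0,0.3],255]]'

```text
clock: 13.5
tcp_pos: [0.6062, -0.0138, 0.0779]
orientation: [-0.001, 0.049, 0.999, -0.0]
wrist_force: [-8.0, 0.1, -0.1]
finger_gap: 0.0481
grip_force: 87.3
```

```bash
python3 - <<'E'
from h import *
where(); go(inbox(.072,.0765,.0032)); held()
E
```

```text
tcp box-local mm [75.2  0.1] z 0.0779
t13.50 tcp [ 0.6062 -0.0138  0.0779] yaw 174.4 F [-8.   0.1 -0.1] gap 0.0481 grip 87.3 q [-0.15  0.46 -0.13  0.99 -0.   -0.06]
  turn [-0.  -0.1 -0. ] shift [ 0.   -0.01  0.14]
held 3272 x [-0.0044 -0.0024  0.0052  0.0093  0.0098] z [-0.0225 -0.0211 -0.0127]
```

Emit:
carry_out --steps '[[[0,0,0],[0.1,0,0.1],255],[[0,0,0],[0.1,0,0.1],150],[[0,0,0],[0.1,0,0.1],0],[[0,0,0],[0.1,0,0.1],0],[[0,0,0],[0.1,0,0.1],0],[[0,0,0],[0.1,0,-3],0],[[0,0,0],[0.1,0,-8],0],[[0,0,0],[0.1,0,-13],0]]'

```text
clock: 14.55
tcp_pos: [0.6065, -0.014, 0.2091]
orientation: [0.0, 0.049, 0.999, -0.0]
wrist_force: [0.4, -0.7, -0.1]
finger_gap: 0.0852
grip_force: 0.0
```

```bash
cat >> h.py <<'E'
def stack(P):
    L=local(P); z=P[...,2]; k=(abs(L[...,0])<.0795)&(abs(L[...,1])<.0285)&(z>0.03)&(z<0.145)
    m=(abs(L[...,1])<.02)&k
    print('x-bin: median z mm', [(int(x*1000),int(1000*np.median(z[m&(abs(L[...,0]-x)<.002)])) if (m&(abs(L[...,0]-x)<.002)).sum()>8 else None) for x in np.arange(-.077,.078,.007)])
E
python3 - <<'E'
from h import *
p,d,c=grab('wrist'); P=cloud(c,d); stack(P); boxpose(P)
k=(P[:,:,2]>.09)&(np.linalg.norm(P[:,:,:2]-CB,axis=-1)<.09); L=local(P)[k]; 
if k.sum(): print('legs lx',np.percentile(L[:,0],[1,99]),'ly',np.percentile(L[:,1],[1,99]))
k=(P[:,:,2]<.052)&(P[:,:,2]>.04)&(abs(local(P)[...,0])<.078)&(abs(local(P)[...,1])<.027); A=P[k]; print(k.sum(),'foot fit',np.linalg.lstsq(np.c_[A[:,:2]-CB,np.ones(len(A))],A[:,2],rcond=None)[0], local(A).min(0),local(A).max(0))
p,d,c=grab('top'); P=cloud(c,d); blobs(P,p,0.055,(0.4,0.7,-.45,.5)); go()
E
```

```text
x-bin: median z mm [(-77, 38), (-69, 46), (-62, 46), (-55, 46), (-48, 46), (-41, 46), (-34, 46), (-27, 46), (-20, 46), (-13, 45), (-6, 46), (0, 46), (7, 46), (14, 45), (21, 46), (28, 46), (35, 46), (42, 46), (49, 46), (56, 46), (63, 45), (70, 98), (77, 98)]
box 4518 [533.6  -6.9] [ 70.2 167.6] 83.58
legs lx [0.05656743 0.07794922] ly [-0.06225658  0.06248072]
8865 foot fit [0.00040349 0.0001236  0.04614809] [-0.07542603 -0.02571389] [0.06657076 0.02655684]
px [265. 241.] 9621 zmax 0.729 rgb [131 119  99] rect [529.1  33.5] [201.3 270.1] 76.9
px [391. 195.] 68 zmax 0.065 rgb [ 97  61 114] rect [ 646.1 -395.9] [21.1 34. ] 18.1
px [124. 200.] 358 zmax 0.152 rgb [46 29 19] rect [627.4 475. ] [56.8 47.4] 0.3
px [186. 205.] 68 zmax 0.065 rgb [82 80 83] rect [616.8 285. ] [33.9 21. ] 71.6
px [363. 207.] 66 zmax 0.065 rgb [76 74 77] rect [ 606.4 -301.5] [33.2 21.2] 67.8
px [348. 238.] 81 zmax 0.089 rgb [108 108 108] rect [ 505.6 -247.3] [14.2 49.3] 11.5
px [142. 248.] 81 zmax 0.076 rgb [133 135 140] rect [474.8 425.6] [14.4 51.3] 23.2
px [193. 249.] 72 zmax 0.075 rgb [138 140 145] rect [468.8 256.7] [49.9 13.7] 85.4
t14.65 tcp [ 0.61   -0.0145  0.2146] yaw 174.4 F [ 1.4 -0.6  0.6] gap 0.0854 grip 0.0 q [-0.16  0.38  0.1   1.28 -0.   -0.06]
```

```bash
python3 - <<'E'
from h import *
go((.473-.005*np.cos(.4),.424-.005*np.sin(.4),.17,203))
E
```

```text
t14.65 tcp [ 0.61   -0.0145  0.2146] yaw 174.4 F [ 1.4 -0.6  0.6] gap 0.0854 grip 0.0 q [-0.16  0.38  0.1   1.28 -0.   -0.06]
  turn [ -0.2   0.7 -28.6] shift [18.42 42.06  4.21]
```

Emit:
carry_out --steps '[[[0,0,-4],[2.5,5.5,0],0],[[0,0,-8],[5,11,0],0],[[0,0,-12],[7.5,17,0],0],[[0,0,-17],[10,23,0],0],[[0,0,-22],[12.5,29,1],0],[[0,0,-26],[15,35,2],0],[[0,0,-28.6],[18.4,42,4],0],[[0,0,-28.6],[18.4,42,4],0]]'

```text
clock: 15.65
tcp_pos: [0.4625, 0.4249, 0.1661]
orientation: [-0.0, -0.201, 0.98, 0.0]
wrist_force: [-0.7, -1.1, -0.2]
finger_gap: 0.0856
grip_force: 0.0
```

Emit:
carry_out --steps '[[[0,0,0],[0,0,0],0],[[0,0,0],[0,0,0],0],[[0,0,0],[0,0,0],0],[[0,0,0],[0,0,0],0],[[0,0,0],[0,0,0],0],[[0,0,0],[0,0,0],0],[[0,0,0],[0,0,0],0],[[0,0,0],[0,0,0],0]]'

```text
clock: 16.65
tcp_pos: [0.4642, 0.4221, 0.1675]
orientation: [-0.0, -0.199, 0.98, -0.0]
wrist_force: [-0.6, 0.0, 0.1]
finger_gap: 0.0854
grip_force: 0.0
```

```bash
python3 - <<'E'
from h import *
p,d,c=grab('wrist'); P=cloud(c,d); save('w4.png',p)
blobs(P,p,0.05,(0.35,0.7,.2,.55)); blobs(P,p,0.003,(0.3,0.7,.3,.55),3000); go((.473,.424,.042,203))
E
```

```text
px [ 74. 130.] 1998 zmax 0.071 rgb [88 89 84] rect [466.8 256. ] [51.1 15. ] 87.0
px [274. 218.] 1456 zmax 0.073 rgb [127 129 124] rect [471.8 424.7] [14.4 49.8] 23.1
px [276. 371.] 42733 zmax 0.257 rgb [18 17 17] rect [534.2 446.8] [192.2 149.7] 20.7
px [ 76. 291.] 1050 zmax 0.061 rgb [68 67 65] rect [613.9 283.9] [34.5 23.8] 72.9
px [273. 143.] 9474 zmax 0.072 rgb [142 146 145] rect [415.6 399.9] [137.9  50.1] 23.7
px [275. 369.] 44145 zmax 0.257 rgb [19 19 18] rect [534.6 446.1] [192.6 149.6] 20.2
t16.70 tcp [0.4642 0.4221 0.1675] yaw -157.0 F [ 0.8  0.3 -0.1] gap 0.0855 grip 0.0 q [ 0.61  0.44  0.07  1.21 -0.    0.21]
  turn [-0. -0. -0.] shift [-0.88 -0.17 12.55]
```

```bash
python3 - <<'E'
from h import *
go((.4672,.4227,.047,203.3))
E
```

```text
t16.70 tcp [0.4642 0.4221 0.1675] yaw -157.0 F [ 0.8  0.3 -0.1] gap 0.0855 grip 0.0 q [ 0.61  0.44  0.07  1.21 -0.    0.21]
  turn [-0.  -0.  -0.3] shift [-0.3  -0.06 12.05]
```

Emit:
carry_out --steps '[[[0,0,-0.3],[-0.3,0,3],0],[[0,0,-0.3],[-0.3,0,6.5],0],[[0,0,-0.3],[-0.3,0,10],0],[[0,0,-0.3],[-0.3,0,12],0],[[0,0,-0.3],[-0.3,0,12],0],[[0,0,-0.3],[-0.3,0,12],255],[[0,0,-0.3],[-0.3,0,12],255],[[0,0,-0.3],[-0.3,0,12],255]]' --force 80

```text
clock: 17.7
tcp_pos: [0.4684, 0.4243, 0.0496]
orientation: [0.002, -0.202, 0.979, 0.001]
wrist_force: [0.3, 1.4, 4.7]
finger_gap: 0.0478
grip_force: 83.2
```

Emit:
carry_out --steps '[[[0,0,0],[0,0,0],255],[[0,0,0],[0,0,0],255],[[0,0,0],[0,0,-2],255],[[0,0,0],[0,0,-5],255],[[0,0,0],[0,0,-10],255],[[0,0,0],[0,0,-14],255],[[0,0,0],[0,0,-14],255],[[0,0,0],[0,0,-14],255]]'

```text
clock: 18.7
tcp_pos: [0.4665, 0.4228, 0.1865]
orientation: [-0.001, -0.202, 0.979, -0.0]
wrist_force: [0.1, -0.2, -2.2]
finger_gap: 0.0483
grip_force: 83.0
```

```bash
python3 - <<'E'
from h import *
Q=held(); go(inbox(.0567,.19,-.005))
E
```

```text
held 3319 x [-0.0107 -0.0087 -0.0008  0.0026  0.0031] z [-0.0234 -0.0221 -0.0127]
t18.75 tcp [0.4661 0.4225 0.1857] yaw -156.7 F [ 0.3 -0.6 -2.4] gap 0.0479 grip 83.0 q [ 0.61  0.44  0.12  1.25 -0.    0.2 ]
  turn [-0.1 -0.2 28.9] shift [  6.44 -44.49  -0.38]
```

```bash
python3 - <<'E'
from h import *
go(inbox(.056,.186,-.0038))
E
```

```text
t18.75 tcp [0.4661 0.4225 0.1857] yaw -156.7 F [ 0.3 -0.6 -2.4] gap 0.0479 grip 83.0 q [ 0.61  0.44  0.12  1.25 -0.    0.2 ]
  turn [-0.1 -0.2 28.9] shift [ 6.390e+00 -4.451e+01  2.000e-02]
```

Emit:
carry_out --steps '[[[0,0,4],[1,-5.5,0],255],[[0,0,8],[2,-11,0],255],[[0,0,12],[3,-17,0],255],[[0,0,16],[3.5,-23,0],255],[[0,0,20],[4.5,-29,0],255],[[0,0,24],[5.5,-35,0],255],[[0,0,28],[6.2,-41,0],255],[[0,0,28.9],[6.4,-44.5,0],255]]'

```text
clock: 19.75
tcp_pos: [0.5834, -0.0137, 0.1854]
orientation: [-0.002, 0.051, 0.999, -0.0]
wrist_force: [0.2, 1.1, -1.7]
finger_gap: 0.0478
grip_force: 83.4
```

Emit:
carry_out --steps '[[[0,0,0],[0,0,0],255],[[0,0,0],[0,0,0],255],[[0,0,0],[0,0,1],255],[[0,0,0],[0,0,2],255],[[0,0,0],[0,0,2],255],[[0,0,0],[0,0,2],255],[[0,0,0],[0,0,2],255],[[0,0,0],[0,0,2],255]]'

```text
clock: 20.75
tcp_pos: [0.5843, -0.0109, 0.168]
orientation: [0.0, 0.049, 0.999, -0.0]
wrist_force: [-0.1, -0.0, -2.0]
finger_gap: 0.0481
grip_force: 83.4
```

```bash
python3 - <<'E'
from h import *
held(); where(); go(inbox(.056,.0975,-.0038))
E
```

```text
held 3328 x [-0.0114 -0.0095 -0.0015  0.002   0.0024] z [-0.0235 -0.0221 -0.0127]
tcp box-local mm [53.2  0.8] z 0.1679
t20.80 tcp [ 0.5843 -0.0109  0.1679] yaw 174.4 F [ 0.1  0.3 -1.9] gap 0.0481 grip 83.4 q [-0.16  0.36 -0.05  1.16 -0.   -0.06]
  turn [-0.  0. -0.] shift [ 0.1  -0.08  7.04]
```

Emit:
carry_out --steps '[[[0,0,0],[0.15,-0.08,1],255],[[0,0,0],[0.15,-0.08,2],255],[[0,0,0],[0.15,-0.08,3],255],[[0,0,0],[0.15,-0.08,4],255],[[0,0,0],[0.15,-0.08,5],255],[[0,0,0],[0.15,-0.08,6],255],[[0,0,0],[0.15,-0.08,6.9],255],[[0,0,0],[0.15,-0.08,6.9],255]]'

```text
clock: 21.8
tcp_pos: [0.5818, -0.0114, 0.0976]
orientation: [-0.001, 0.049, 0.999, 0.0]
wrist_force: [0.1, -0.0, -2.3]
finger_gap: 0.0484
grip_force: 83.4
```

Emit:
carry_out --steps '[[[0,0,0],[0,0,0.05],255],[[0,0,0],[0,0,0.1],255],[[0,0,0],[0,0,0.15],255],[[0,0,0],[0,0,0.2],255],[[0,0,0],[0,0,0.2],255],[[0,0,0],[0,0,0.2],255],[[0,0,0],[0,0,0.2],255],[[0,0,0],[0,0,0.2],255]]'

```text
clock: 22.8
tcp_pos: [0.5825, -0.0115, 0.0966]
orientation: [0.0, 0.049, 0.999, -0.0]
wrist_force: [0.0, 0.1, -2.2]
finger_gap: 0.0481
grip_force: 83.4
```

```bash
python3 - <<'E'
from h import *
where(); held(); go()
E
```

```text
tcp box-local mm [51.5  0.1] z 0.0966
held 3329 x [-0.0114 -0.0094 -0.0014  0.002   0.0025] z [-0.0235 -0.0221 -0.0127]
t22.85 tcp [ 0.5825 -0.0115  0.0966] yaw 174.4 F [ 0.2 -1.1 -2. ] gap 0.0480 grip 83.4 q [-0.16  0.4  -0.17  1.   -0.   -0.06]
```

Emit:
carry_out --steps '[[[0,0,0],[0,0,0.1],255],[[0,0,0],[0,0,0.15],255],[[0,0,0],[0,0,0.15],150],[[0,0,0],[0,0,0.15],0],[[0,0,0],[0,0,0.15],0],[[0,0,0],[0,0,0.15],0],[[0,0,0],[0,0,0.15],0],[[0,0,0],[0,0,-4],0]]'

```text
clock: 23.85
tcp_pos: [0.5798, -0.0111, 0.1337]
orientation: [-0.004, 0.049, 0.999, 0.0]
wrist_force: [0.1, -0.0, -0.7]
finger_gap: 0.0852
grip_force: 0.0
```

Emit:
carry_out --steps '[[[0,0,0],[0,0,-5],0],[[0,0,0],[0,0,-9],0],[[0,0,0],[0,0,-9],0],[[0,0,0],[0,0,-9],0],[[0,0,0],[0,0,-9],0],[[0,0,0],[0,0,-9],0],[[0,0,0],[0,0,-9],0],[[0,0,0],[0,0,-9],0]]'

```text
clock: 24.85
tcp_pos: [0.5824, -0.0115, 0.2263]
orientation: [-0.0, 0.049, 0.999, -0.0]
wrist_force: [-0.9, -0.1, -0.5]
finger_gap: 0.0851
grip_force: 0.0
```

```bash
cat >> h.py <<'E'
def footfit(P,zc):
    L=local(P); k=(abs(P[...,2]-zc)<.006)&(abs(L[...,0])<.078)&(abs(L[...,1])<.027); A=P[k]
    if k.sum()<50: return print('none')
    print(k.sum(),'foot slope/z',np.round(np.linalg.lstsq(np.c_[L[k],np.ones(len(A))],A[:,2],rcond=None)[0],4),'lx',np.round(np.percentile(L[k][:,0],[.5,99.5]),4),'ly',np.round(np.percentile(L[k][:,1],[1,99]),4))
def legs(P,z0,z1):
    L=local(P); k=(P[...,2]>z0)&(P[...,2]<z1)&(abs(L[...,0])<.09)&(abs(L[...,1])<.03); print('leg',z0,k.sum(),'lx',np.round(np.percentile(L[k][:,0],[1,99]),4),'ly',np.round(np.percentile(L[k][:,1],[1,99]),4))
E
python3 - <<'E'
from h import *
p,d,c=grab('wrist'); P=cloud(c,d); stack(P); footfit(P,.054); legs(P,.108,.125); legs(P,.094,.1)
go((.5043+.0005-.005,-.2505-.001,.17,191.8))
E
```

```text
x-bin: median z mm [(-77, 38), (-69, 54), (-62, 54), (-55, 54), (-48, 54), (-41, 54), (-34, 54), (-27, 54), (-20, 54), (-13, 54), (-6, 54), (0, 54), (7, 54), (14, 54), (21, 54), (28, 54), (35, 54), (42, 54), (49, 88), (56, 117), (63, 117), (70, 98), (77, 98)]
6891 foot slope/z [0.0006 0.0004 0.0542] lx [-0.0729  0.0502] ly [-0.0259  0.0229]
leg 0.108 1100 lx [0.0497 0.0639] ly [-0.0254  0.0229]
leg 0.094 554 lx [0.0497 0.0794] ly [-0.0256  0.0233]
t24.90 tcp [ 0.5825 -0.0115  0.2265] yaw 174.4 F [-0.1  0.3  0.8] gap 0.0854 grip 0.0 q [-0.16  0.33  0.06  1.3  -0.   -0.06]
  turn [ -0.   -0.  -17.4] shift [  5.88 -24.7    5.65]
```

Emit:
carry_out --steps '[[[0,0,-4],[1.2,-5,0],0],[[0,0,-8],[2.5,-10,0],0],[[0,0,-12],[3.7,-15,1.5],0],[[0,0,-16],[5,-20,3.5],0],[[0,0,-17.4],[5.9,-24.7,5.6],0],[[0,0,-17.4],[5.9,-24.7,5.6],0],[[0,0,-17.4],[5.9,-24.7,5.6],0],[[0,0,-17.4],[5.9,-24.7,5.6],0]]'

```text
clock: 25.9
tcp_pos: [0.5004, -0.2506, 0.1714]
orientation: [0.0, -0.103, 0.995, -0.0]
wrist_force: [0.4, -0.6, 0.7]
finger_gap: 0.085
grip_force: 0.0
```

```bash
python3 - <<'E'
from h import *
p,d,c=grab('wrist'); P=cloud(c,d)
blobs(P,p,0.07,(0.35,0.6,-.3,-.2)); go((.4989,-.2516,.054,191.7))
E
```

```text
px [275. 216.] 1390 zmax 0.085 rgb [118 119 112] rect [ 503.7 -250.3] [14.6 49.7] 11.1
px [284. 369.] 23914 zmax 0.262 rgb [18 18 17] rect [ 495.8 -250.7] [ 33.3 106.4] 11.3
t25.95 tcp [ 0.5004 -0.2505  0.1714] yaw -168.1 F [ 0.3  0.3 -0.1] gap 0.0851 grip 0.0 q [-0.61  0.31 -0.11  1.15  0.   -0.82]
  turn [-0.1  0.1  0.2] shift [ 0.18 -0.06 11.74]
```

Emit:
carry_out --steps '[[[0,0,0.5],[0.2,0,3],0],[[0,0,0.5],[0.2,0,6.5],0],[[0,0,0.5],[0.2,0,9.5],0],[[0,0,0.5],[0.2,0,11.2],0],[[0,0,0.5],[0.2,0,11.2],0],[[0,0,0.5],[0.2,0,11.2],255],[[0,0,0.5],[0.2,0,11.2],255],[[0,0,0.5],[0.2,0,11.2],255]]' --force 80

```text
clock: 26.95
tcp_pos: [0.4987, -0.2521, 0.0604]
orientation: [0.001, -0.098, 0.995, -0.001]
wrist_force: [-0.4, 2.1, 6.2]
finger_gap: 0.0478
grip_force: 82.2
```

Emit:
carry_out --steps '[[[0,0,0],[0,0,0],255],[[0,0,0],[0,0,0],255],[[0,0,0],[0,0,-2],255],[[0,0,0],[0,0,-6],255],[[0,0,0],[0,0,-11],255],[[0,0,0],[0,0,-14.5],255],[[0,0,0],[0,0,-14.5],255],[[0,0,0],[0,0,-14.5],255]]'

```text
clock: 27.95
tcp_pos: [0.4972, -0.2516, 0.2028]
orientation: [-0.0, -0.098, 0.995, 0.0]
wrist_force: [-0.7, 0.0, -2.8]
finger_gap: 0.0485
grip_force: 83.1
```

```bash
python3 - <<'E'
from h import *
Q=held(); go(inbox(.041,.204,-.0045))
E
```

```text
held 3548 x [-0.0123 -0.0101 -0.0017  0.0013  0.0018] z [-0.0251 -0.0235 -0.0128]
t28.00 tcp [ 0.4968 -0.2513  0.2021] yaw -168.7 F [ 0.   0.5 -2.2] gap 0.0482 grip 83.1 q [-0.61  0.29 -0.06  1.23 -0.   -0.81]
  turn [ 0.1 -0.1 16.9] shift [-11.66  22.28  -0.17]
```

```bash
python3 - <<'E'
from h import *
go(inbox(.0405,.202,-.0052))
E
```

```text
t28.00 tcp [ 0.4968 -0.2513  0.2021] yaw -168.7 F [ 0.   0.5 -2.2] gap 0.0482 grip 83.1 q [-0.61  0.29 -0.06  1.23 -0.   -0.81]
  turn [ 0.1 -0.1 16.9] shift [-11.55  22.31   0.03]
```

Emit:
carry_out --steps '[[[0,0,4],[-2.5,5,0],255],[[0,0,8],[-5,10,0],255],[[0,0,12],[-7.5,15,0],255],[[0,0,16.9],[-10,20,0],255],[[0,0,16.9],[-11.5,22.3,0],255],[[0,0,16.9],[-11.5,22.3,0],255],[[0,0,16.9],[-11.5,22.3,0],255],[[0,0,16.9],[-11.5,22.3,0],255]]'

```text
clock: 29.0
tcp_pos: [0.5662, -0.0117, 0.203]
orientation: [-0.001, 0.05, 0.999, -0.0]
wrist_force: [-0.2, -0.2, -1.7]
finger_gap: 0.0479
grip_force: 83.4
```

```bash
python3 - <<'E'
from h import *
held(); where(); go(inbox(.0405,.116,-.0052))
E
```

```text
held 3562 x [-0.0126 -0.0105 -0.0021  0.0009  0.0013] z [-0.0251 -0.0236 -0.0128]
tcp box-local mm [35.5 -1.9] z 0.2033
t29.05 tcp [ 0.5664 -0.0118  0.2033] yaw 174.3 F [-0.4 -0.  -1.9] gap 0.0484 grip 83.4 q [-0.16  0.31 -0.03  1.23 -0.   -0.06]
  turn [-0.  -0.  -0.1] shift [0.01 0.19 8.72]
```

Emit:
carry_out --steps '[[[0,0,0],[0.06,0.12,1],255],[[0,0,0],[0.06,0.12,3],255],[[0,0,0],[0.06,0.12,4.5],255],[[0,0,0],[0.06,0.12,6],255],[[0,0,0],[0.06,0.12,7.2],255],[[0,0,0],[0.06,0.12,8.2],255],[[0,0,0],[0.06,0.12,8.6],255],[[0,0,0],[0.06,0.12,8.6],255]]'

```text
clock: 30.05
tcp_pos: [0.5664, -0.0095, 0.1175]
orientation: [-0.0, 0.049, 0.999, -0.0]
wrist_force: [0.1, -0.6, -2.3]
finger_gap: 0.0483
grip_force: 83.4
```

Emit:
carry_out --steps '[[[0,0,0],[0,0,0.05],255],[[0,0,0],[0,0,0.1],255],[[0,0,0],[0,0,0.15],255],[[0,0,0],[0,0,0.2],255],[[0,0,0],[0,0,0.2],255],[[0,0,0],[0,0,0.2],255],[[0,0,0],[0,0,0.2],255],[[0,0,0],[0,0,0.2],255]]'

```text
clock: 31.05
tcp_pos: [0.5664, -0.0095, 0.1156]
orientation: [0.0, 0.049, 0.999, -0.0]
wrist_force: [0.1, 0.4, -2.2]
finger_gap: 0.0484
grip_force: 83.4
```

```bash
python3 - <<'E'
from h import *
where(); held(); go()
E
```

```text
tcp box-local mm [35.2  0.4] z 0.1156
held 3560 x [-0.0126 -0.0105 -0.0021  0.001   0.0014] z [-0.025  -0.0235 -0.0126]
t31.10 tcp [ 0.5664 -0.0095  0.1156] yaw 174.4 F [ 0.1 -0.5 -1.9] gap 0.0484 grip 83.4 q [-0.16  0.36 -0.18  1.03 -0.   -0.06]
```

Emit:
carry_out --steps '[[[0,0,0],[0,0,0.1],255],[[0,0,0],[0,0,0.13],255],[[0,0,0],[0,0,0.13],150],[[0,0,0],[0,0,0.13],0],[[0,0,0],[0,0,0.13],0],[[0,0,0],[0,0,0.13],0],[[0,0,0],[0,0,0.13],0],[[0,0,0],[0,0,-4],0]]'

```text
clock: 32.1
tcp_pos: [0.5638, -0.0091, 0.1528]
orientation: [-0.004, 0.049, 0.999, 0.0]
wrist_force: [0.3, 1.1, -0.4]
finger_gap: 0.0854
grip_force: 0.0
```

Emit:
carry_out --steps '[[[0,0,0],[0,0,-5],0],[[0,0,0],[0,0,-8],0],[[0,0,0],[0,0,-8],0],[[0,0,0],[0,0,-8],0],[[0,0,0],[0,0,-8],0],[[0,0,0],[0,0,-8],0],[[0,0,0],[0,0,-8],0],[[0,0,0],[0,0,-8],0]]'

```text
clock: 33.1
tcp_pos: [0.5663, -0.0095, 0.2354]
orientation: [-0.0, 0.049, 0.999, -0.0]
wrist_force: [0.1, -0.0, 0.3]
finger_gap: 0.0855
grip_force: 0.0
```

```bash
python3 - <<'E'
from h import *
p,d,c=grab('wrist'); P=cloud(c,d); stack(P); footfit(P,.062); legs(P,.13,.145); legs(P,.112,.122)
go((.4667,.2554,.17,176.6)); go((.4667,.2554,.17,177.0))
p,d,c=grab('top'); P=cloud(c,d); blobs(P,p,0.055,(0.4,0.7,-.45,.5))
E
```

```text
x-bin: median z mm [(-77, 38), (-69, 62), (-62, 62), (-55, 62), (-48, 62), (-41, 62), (-34, 62), (-27, 62), (-20, 62), (-13, 62), (-6, 62), (0, 62), (7, 62), (14, 62), (21, 61), (28, 62), (35, 109), (42, 138), (49, 137), (56, 118), (63, 117), (70, None), (77, 98)]
5762 foot slope/z [ 0.0021 -0.0015  0.0622] lx [-0.0718  0.035 ] ly [-0.023   0.0257]
leg 0.13 1125 lx [0.0345 0.0482] ly [-0.0233  0.0256]
leg 0.112 637 lx [0.0344 0.0636] ly [-0.0254  0.024 ]
t33.15 tcp [ 0.5663 -0.0095  0.2355] yaw 174.4 F [ 1.1  0.6 -0.1] gap 0.0853 grip 0.0 q [-0.16  0.3   0.03  1.31 -0.   -0.06]
  turn [-0.  -0.  -2.2] shift [12.51 25.38  6.55]
t33.15 tcp [ 0.5663 -0.0095  0.2355] yaw 174.4 F [ 1.1  0.6 -0.1] gap 0.0853 grip 0.0 q [-0.16  0.3   0.03  1.31 -0.   -0.06]
  turn [-0.  -0.  -2.6] shift [12.51 25.38  6.55]
px [264. 250.] 8409 zmax 0.740 rgb [131 119  99] rect [504.6  29.3] [186.4 247.1] 73.3
px [391. 195.] 68 zmax 0.066 rgb [ 98  61 116] rect [ 646.  -395.8] [21.1 34.7] 18.3
px [124. 201.] 365 zmax 0.152 rgb [47 30 20] rect [628.1 475.6] [57.7 47.9] 0.4
px [186. 205.] 69 zmax 0.064 rgb [82 81 83] rect [616.6 284.6] [34.8 21. ] 71.4
px [363. 207.] 68 zmax 0.066 rgb [76 74 77] rect [ 606.8 -301.5] [33.7 20.9] 73.5
px [193. 249.] 73 zmax 0.073 rgb [138 140 146] rect [469.  256.3] [49.  13.6] 84.8
```

Emit:
carry_out --steps '[[[0,0,-1],[2.5,5,0],0],[[0,0,-2.2],[5,10,0],0],[[0,0,-2.2],[7.5,15,1.5],0],[[0,0,-2.2],[10,20,3.5],0],[[0,0,-2.2],[12.5,25.4,6.5],0],[[0,0,-2.2],[12.5,25.4,6.5],0],[[0,0,-2.2],[12.5,25.4,6.5],0],[[0,0,-2.2],[12.5,25.4,6.5],0]]'

```text
clock: 34.2
tcp_pos: [0.4679, 0.2548, 0.1714]
orientation: [0.001, 0.031, 1.0, 0.0]
wrist_force: [-0.3, 1.2, -0.1]
finger_gap: 0.0854
grip_force: 0.0
```

```bash
python3 - <<'E'
from h import *
p,d,c=grab('wrist'); P=cloud(c,d)
blobs(P,p,0.06,(0.35,0.6,.2,.3)); go((.4667,.2554,.045,176.4))
E
```

```text
px [276. 206.] 1201 zmax 0.071 rgb [106 107 101] rect [466.8 255.8] [49.5 14.8] 86.7
px [260. 370.] 23535 zmax 0.262 rgb [19 19 18] rect [463.5 250.1] [101.  33.] 87.4
t34.25 tcp [0.468  0.2546 0.1714] yaw 176.5 F [ 0.6 -0.1  0.2] gap 0.0851 grip 0.0 q [ 0.35  0.26 -0.18  1.13 -0.    0.41]
  turn [0.  0.1 0.1] shift [ 0.16  0.07 12.64]
```

Emit:
carry_out --steps '[[[0,0,0],[0.1,0.1,3],0],[[0,0,0],[0.1,0.1,6.5],0],[[0,0,0],[0.1,0.1,10],0],[[0,0,0],[0.1,0.1,12.5],0],[[0,0,0],[0.1,0.1,12.5],0],[[0,0,0],[0.1,0.1,12.5],255],[[0,0,0],[0.1,0.1,12.5],255],[[0,0,0],[0.1,0.1,12.5],255]]' --force 80

```text
clock: 35.25
tcp_pos: [0.4675, 0.257, 0.0476]
orientation: [0.002, 0.03, 1.0, 0.001]
wrist_force: [-0.7, -0.1, 5.6]
finger_gap: 0.0482
grip_force: 83.6
```

Emit:
carry_out --steps '[[[0,0,0],[0,0,0],255],[[0,0,0],[0,0,0],255],[[0,0,0],[0,0,-2],255],[[0,0,0],[0,0,-6],255],[[0,0,0],[0,0,-11],255],[[0,0,0],[0,0,-16],255],[[0,0,0],[0,0,-17],255],[[0,0,0],[0,0,-17],255]]'

```text
clock: 36.25
tcp_pos: [0.466, 0.2567, 0.2159]
orientation: [0.001, 0.03, 1.0, 0.0]
wrist_force: [0.4, 0.1, -2.4]
finger_gap: 0.0478
grip_force: 83.4
```

```bash
python3 - <<'E'
from h import *
Q=held(); go(inbox(-.023,.215,0))
E
```

```text
held 3358 x [-0.0059 -0.0041  0.0038  0.0075  0.008 ] z [-0.0234 -0.022  -0.0126]
t36.30 tcp [0.4652 0.2564 0.2145] yaw 176.6 F [-0.1  0.8 -3.1] gap 0.0477 grip 83.4 q [ 0.35  0.24 -0.1   1.24 -0.    0.41]
  turn [-0.  -0.1  2.2] shift [ -5.86 -25.76  -0.04]
```

Emit:
carry_out --steps '[[[0,0,1],[-1.2,-5,0],255],[[0,0,2.2],[-2.5,-10.5,0],255],[[0,0,2.2],[-3.5,-16,0],255],[[0,0,2.2],[-4.7,-21,0],255],[[0,0,2.2],[-5.9,-25.8,0],255],[[0,0,2.2],[-5.9,-25.8,0],255],[[0,0,2.2],[-5.9,-25.8,0],255],[[0,0,2.2],[-5.9,-25.8,0],255]]'

```text
clock: 37.3
tcp_pos: [0.5086, -0.0033, 0.2147]
orientation: [-0.001, 0.048, 0.999, 0.0]
wrist_force: [0.5, 0.3, -3.4]
finger_gap: 0.0484
grip_force: 84.0
```

```bash
python3 - <<'E'
from h import *
held(); where(); go(inbox(-.023,.1115,.001))
E
```

```text
held 3374 x [-0.0061 -0.0041  0.0037  0.0074  0.0078] z [-0.0233 -0.0221 -0.0127]
tcp box-local mm [-22.7   1.1] z 0.2151
t37.35 tcp [ 0.5088 -0.0032  0.2151] yaw 174.5 F [-0.2  0.3 -2.6] gap 0.0480 grip 84.0 q [-0.16  0.19 -0.15  1.23  0.   -0.07]
  turn [ 0.  -0.1  0.1] shift [-0.08 -0.11 10.36]
```

Emit:
carry_out --steps '[[[0,0,0],[-0.05,-0.05,2],255],[[0,0,0],[-0.05,-0.05,4.5],255],[[0,0,0],[-0.05,-0.05,6.5],255],[[0,0,0],[-0.05,-0.05,8],255],[[0,0,0],[-0.05,-0.05,9.2],255],[[0,0,0],[-0.05,-0.05,10],255],[[0,0,0],[-0.05,-0.05,10.3],255],[[0,0,0],[-0.05,-0.05,10.3],255]]'

```text
clock: 38.35
tcp_pos: [0.51, -0.0051, 0.1128]
orientation: [0.0, 0.049, 0.999, -0.0]
wrist_force: [0.7, 0.4, -2.8]
finger_gap: 0.0478
grip_force: 84.1
```

Emit:
carry_out --steps '[[[0,0,0],[0,0,0.05],255],[[0,0,0],[0,0,0.1],255],[[0,0,0],[0,0,0.15],255],[[0,0,0],[0,0,0.15],255],[[0,0,0],[0,0,0.15],255],[[0,0,0],[0,0,0.15],255],[[0,0,0],[0,0,0.15],255],[[0,0,0],[0,0,0.15],255]]'

```text
clock: 39.35
tcp_pos: [0.5099, -0.005, 0.1111]
orientation: [0.0, 0.049, 0.999, -0.0]
wrist_force: [-0.6, -0.3, -2.5]
finger_gap: 0.0485
grip_force: 84.1
```

```bash
python3 - <<'E'
from h import *
where(); held(); go()
E
```

```text
tcp box-local mm [-21.5  -0.6] z 0.1111
held 3371 x [-0.0061 -0.0041  0.0037  0.0074  0.0078] z [-0.0234 -0.022  -0.0127]
t39.40 tcp [ 0.5098 -0.005   0.1111] yaw 174.4 F [-0.4 -0.8 -3.5] gap 0.0477 grip 84.1 q [-0.17  0.26 -0.33  0.98 -0.   -0.07]
```

Emit:
carry_out --steps '[[[0,0,0],[0,0,0.1],255],[[0,0,0],[0,0,0.13],255],[[0,0,0],[0,0,0.13],150],[[0,0,0],[0,0,0.13],0],[[0,0,0],[0,0,0.13],0],[[0,0,0],[0,0,0.13],0],[[0,0,0],[0,0,0.13],0],[[0,0,0],[0,0,-4],0]]'

```text
clock: 40.4
tcp_pos: [0.5073, -0.0046, 0.1488]
orientation: [-0.003, 0.049, 0.999, 0.0]
wrist_force: [1.0, -0.2, -0.3]
finger_gap: 0.0855
grip_force: 0.0
```

Emit:
carry_out --steps '[[[0,0,0],[0,0,-5],0],[[0,0,0],[0,0,-8],0],[[0,0,0],[0,0,-8],0],[[0,0,0],[0,0,-8],0],[[0,0,0],[0,0,-8],0],[[0,0,0],[0,0,-8],0],[[0,0,0],[0,0,-8],0],[[0,0,0],[0,0,-8],0]]'

```text
clock: 41.4
tcp_pos: [0.5098, -0.005, 0.2309]
orientation: [-0.0, 0.049, 0.999, -0.0]
wrist_force: [-0.5, 0.5, 0.0]
finger_gap: 0.0852
grip_force: 0.0
```

```bash
python3 - <<'E'
from h import *
p,d,c=grab('wrist'); P=cloud(c,d); stack(P); footfit(P,.07); legs(P,.126,.135); L=local(P); k=(P[...,2]>.126)&(P[...,2]<.135)&(abs(L[...,0]+.022)<.02)&(abs(L[...,1])<.03); print('web',np.percentile(L[k],[1,99],axis=0)); save('w5.png',p)
go((.6052,-.3037,.17,159.7))
E
```

```text
x-bin: median z mm [(-77, 38), (-69, 70), (-62, 70), (-55, 70), (-48, 70), (-41, 70), (-34, 69), (-27, 110), (-20, 131), (-13, 131), (-6, None), (0, None), (7, 70), (14, 70), (21, 69), (28, 69), (35, 108), (42, 137), (49, 138), (56, None), (63, 117), (70, None), (77, 98)]
3682 foot slope/z [ 0.0014 -0.0009  0.0701] lx [-0.074   0.0353] ly [-0.0262  0.0227]
leg 0.126 1413 lx [-0.0292  0.0355] ly [-0.0264  0.0233]
web [[-0.02920345 -0.02641223]
 [-0.01509941  0.02263304]]
t41.45 tcp [ 0.5098 -0.005   0.231 ] yaw 174.4 F [ 0.2  0.2 -0.4] gap 0.0854 grip 0.0 q [-0.17  0.19 -0.12  1.26 -0.   -0.07]
  turn [-0.  -0.  14.7] shift [-12.42 -28.79   6.1 ]
```

View pics/w5.png

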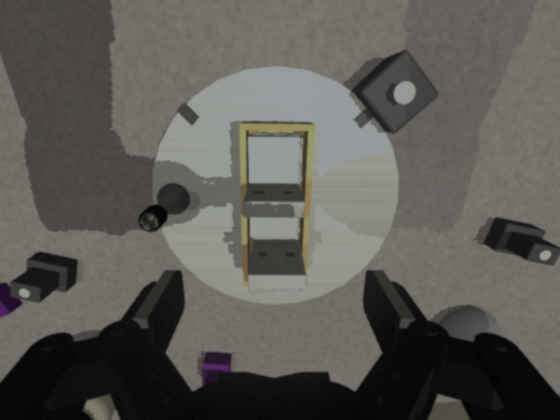

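Emit:
carry_out --steps '[[[0,0,3],[-2.5,-5.5,0],0],[[0,0,6],[-5,-11,0],0],[[0,0,9],[-7.5,-17,1],0],[[0,0,12],[-10,-23,3],0],[[0,0,14.7],[-12.4,-28.8,6],0],[[0,0,14.7],[-12.4,-28.8,6],0],[[0,0,14.7],[-12.4,-28.8,6],0],[[0,0,14.7],[-12.4,-28.8,6],0]]'

```text
clock: 42.45
tcp_pos: [0.6051, -0.3024, 0.1723]
orientation: [0.0, 0.176, 0.984, 0.0]
wrist_force: [0.2, 0.2, 0.4]
finger_gap: 0.0855
grip_force: 0.0
```

```bash
python3 - <<'E'
from h import *
p,d,c=grab('wrist'); P=cloud(c,d)
blobs(P,p,0.05,(0.55,0.66,-.35,-.25)); go((.6052,-.3037,.036,159.9))
E
```

```text
px [273. 203.] 1042 zmax 0.061 rgb [80 79 77] rect [ 605.1 -303.5] [33.6 21.4] 69.9
px [280. 368.] 25378 zmax 0.263 rgb [19 19 19] rect [ 602.1 -299.5] [113.8  33.4] 69.0
t42.50 tcp [ 0.6053 -0.3022  0.1726] yaw 159.8 F [-0.3 -0.5  0.2] gap 0.0857 grip 0.0 q [-0.58  0.53  0.24  1.27  0.   -0.23]
  turn [-0.   0.1 -0.1] shift [-0.02 -0.14 13.66]
```

Emit:
carry_out --steps '[[[0,0,0],[0,-0.1,3],0],[[0,0,0],[0,-0.1,7],0],[[0,0,0],[0,-0.1,11],0],[[0,0,0],[0,-0.1,13.5],0],[[0,0,0],[0,-0.1,13.5],0],[[0,0,0],[0,-0.1,13.5],255],[[0,0,0],[0,-0.1,13.5],255],[[0,0,0],[0,-0.1,13.5],255]]' --force 70

```text
clock: 43.5
tcp_pos: [0.6057, -0.3051, 0.038]
orientation: [0.001, 0.176, 0.984, -0.0]
wrist_force: [-6.3, 4.8, 27.6]
finger_gap: 0.033
grip_force: 68.5
```

Emit:
carry_out --steps '[[[0,0,0],[0,0,0],255],[[0,0,0],[0,0,0],255],[[0,0,0],[0,0,-2],255],[[0,0,0],[0,0,-6],255],[[0,0,0],[0,0,-11],255],[[0,0,0],[0,0,-16],255],[[0,0,0],[0,0,-18],255],[[0,0,0],[0,0,-18],255]]'

```text
clock: 44.5
tcp_pos: [0.6054, -0.3054, 0.2181]
orientation: [0.002, 0.177, 0.984, -0.001]
wrist_force: [-0.6, -0.4, -2.3]
finger_gap: 0.0324
grip_force: 70.5
```

```bash
python3 - <<'E'
from h import *
Q=held(); go(inbox(.0098,.215,0),inbox(-.0547,.215,0))
E
```

```text
held 4632 x [-0.0104 -0.0071  0.0049  0.0111  0.0116] z [-0.0334 -0.0219 -0.0132]
t44.55 tcp [ 0.6047 -0.3049  0.2161] yaw 159.7 F [-1.1  0.  -2.5] gap 0.0326 grip 70.5 q [-0.59  0.52  0.33  1.37 -0.   -0.23]
  turn [ -0.    0.  -14.7] shift [16.3  25.68  0.09]
  turn [ -0.    0.  -14.7] shift [22.54 24.04  0.09]
```

Emit:
carry_out --steps '[[[0,0,-3],[3,5,0],255],[[0,0,-6],[6,10,0],255],[[0,0,-10],[9.5,15,0],255],[[0,0,-14.7],[13,20.5,0],255],[[0,0,-14.7],[16.25,25.7,0],255],[[0,0,-14.7],[16.25,25.7,0],255],[[0,0,-14.7],[16.25,25.7,0],255],[[0,0,-14.7],[16.25,25.7,0],255]]'

```text
clock: 45.55
tcp_pos: [0.5416, -0.0084, 0.2152]
orientation: [-0.001, 0.05, 0.999, -0.0]
wrist_force: [-0.5, -0.1, -1.0]
finger_gap: 0.0325
grip_force: 70.7
```

```bash
python3 - <<'E'
from h import *
held(); where(); go(inbox(.0098,.1095,.0006))
E
```

```text
held 4644 x [-0.0101 -0.0067  0.0052  0.0114  0.0119] z [-0.0334 -0.0219 -0.0131]
tcp box-local mm [10.5 -1.1] z 0.2154
t45.60 tcp [ 0.5417 -0.0086  0.2154] yaw 174.3 F [-0.  -0.4 -0.7] gap 0.0324 grip 70.7 q [-0.16  0.25 -0.07  1.24 -0.   -0.06]
  turn [-0.  -0.1 -0.1] shift [1.000e-02 1.100e-01 1.059e+01]
```

Emit:
carry_out --steps '[[[0,0,0],[0,0.05,2],255],[[0,0,0],[0,0.05,4.5],255],[[0,0,0],[0,0.05,6.5],255],[[0,0,0],[0,0.05,8],255],[[0,0,0],[0,0.05,9.2],255],[[0,0,0],[0,0.05,10],255],[[0,0,0],[0,0.05,10.5],255],[[0,0,0],[0,0.05,10.5],255]]'

```text
clock: 46.6
tcp_pos: [0.5416, -0.0067, 0.1111]
orientation: [-0.0, 0.049, 0.999, -0.0]
wrist_force: [0.0, -0.1, -1.0]
finger_gap: 0.0326
grip_force: 70.7
```

Emit:
carry_out --steps '[[[0,0,0],[0,0,0.05],255],[[0,0,0],[0,0,0.1],255],[[0,0,0],[0,0,0.1],255],[[0,0,0],[0,0,0.1],255],[[0,0,0],[0,0,0.1],255],[[0,0,0],[0,0,0.1],255],[[0,0,0],[0,0,0.1],255],[[0,0,0],[0,0,0.1],255]]'

```text
clock: 47.6
tcp_pos: [0.5416, -0.0068, 0.1101]
orientation: [0.0, 0.049, 0.999, -0.0]
wrist_force: [-0.2, 0.5, -2.1]
finger_gap: 0.0327
grip_force: 70.7
```

```bash
python3 - <<'E'
from h import *
where(); held(); go()
E
```

```text
tcp box-local mm [10.3  0.7] z 0.1101
held 8222 x [-0.0295 -0.0253 -0.0005  0.026   0.0296] z [-0.0322 -0.0221 -0.0129]
t47.65 tcp [ 0.5416 -0.0068  0.1101] yaw 174.4 F [-0.4 -0.6 -1.3] gap 0.0324 grip 70.7 q [-0.16  0.32 -0.26  1.   -0.   -0.06]
```

Lower 2 mm more, release, lift clear.

Emit:
carry_out --steps '[[[0,0,0],[0,0,0.1],255],[[0,0,0],[0,0,0.18],255],[[0,0,0],[0,0,0.18],255],[[0,0,0],[0,0,0.18],150],[[0,0,0],[0,0,0.18],0],[[0,0,0],[0,0,0.18],0],[[0,0,0],[0,0,0.18],0],[[0,0,0],[0,0,-3],0]]'

```text
clock: 48.65
tcp_pos: [0.5396, -0.0065, 0.1382]
orientation: [-0.003, 0.049, 0.999, 0.0]
wrist_force: [0.5, -0.3, 1.1]
finger_gap: 0.0853
grip_force: 0.0
```

Emit:
carry_out --steps '[[[0,0,0],[0,0,-5],0],[[0,0,0],[0,0,-8],0],[[0,0,0],[0,0,-8],0],[[0,0,0],[0,0,-8],0],[[0,0,0],[0,0,-8],0],[[0,0,0],[0,0,-8],0],[[0,0,0],[0,0,-8],0],[[0,0,0],[0,0,-8],0]]'

```text
clock: 49.65
tcp_pos: [0.5415, -0.0068, 0.2199]
orientation: [-0.0, 0.049, 0.999, -0.0]
wrist_force: [0.7, 0.1, -0.2]
finger_gap: 0.0852
grip_force: 0.0
```

```bash
python3 - <<'E'
from h import *
p,d,c=grab('wrist'); P=cloud(c,d); stack(P); footfit(P,.094); save('w6.png',p)
p,d,c=grab('top'); P=cloud(c,d); blobs(P,p,0.055,(0.55,0.7,.2,.35))
go((.6142,.2835,.17,163))
E
```

```text
x-bin: median z mm [(-77, 38), (-69, 70), (-62, 70), (-55, 70), (-48, 70), (-41, 70), (-34, 70), (-27, 113), (-20, 132), (-13, 131), (-6, 93), (0, 118), (7, 130), (14, 130), (21, 129), (28, None), (35, 119), (42, 137), (49, 137), (56, None), (63, 117), (70, None), (77, 98)]
1261 foot slope/z [ 0.0353 -0.003   0.0943] lx [-0.0292  0.0778] ly [-0.0253  0.0243]
px [186. 205.] 69 zmax 0.065 rgb [82 80 83] rect [616.7 284.7] [34. 21.] 71.2
t49.75 tcp [ 0.5416 -0.0068  0.2201] yaw 174.4 F [-0.3 -0.   0.3] gap 0.0859 grip 0.0 q [-0.16  0.25 -0.06  1.25 -0.   -0.06]
  turn [-0.  -0.  11.4] shift [-4.38 29.6   5.  ]
```

View pics/w6.png

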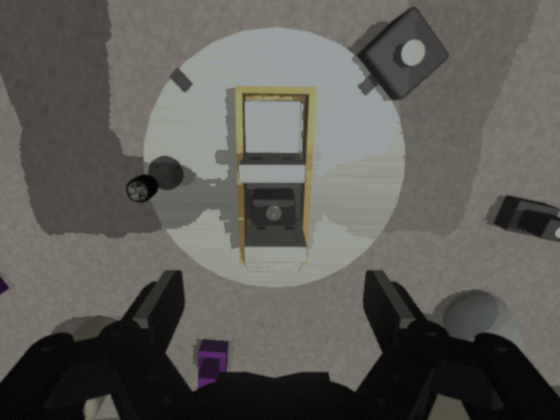

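Emit:
carry_out --steps '[[[0,0,3],[-1,5,0],0],[[0,0,6],[-2,11,0],0],[[0,0,9],[-3,17,0],0],[[0,0,11.4],[-3.8,23,2],0],[[0,0,11.4],[-4.4,29.6,4.9],0],[[0,0,11.4],[-4.4,29.6,4.9],0],[[0,0,11.4],[-4.4,29.6,4.9],0],[[0,0,11.4],[-4.4,29.6,4.9],0]]'

```text
clock: 50.75
tcp_pos: [0.6148, 0.2821, 0.1722]
orientation: [0.001, 0.149, 0.989, 0.0]
wrist_force: [0.1, -0.0, 0.3]
finger_gap: 0.0854
grip_force: 0.0
```

```bash
python3 - <<'E'
from h import *
p,d,c=grab('wrist'); P=cloud(c,d)
blobs(P,p,0.05,(0.55,0.66,.23,.33)); go((.6142,.2835,.041,163))
E
```

```text
px [276. 202.] 1059 zmax 0.061 rgb [74 73 71] rect [614.6 283.8] [33.6 21.8] 72.8
px [265. 369.] 24487 zmax 0.263 rgb [19 19 18] rect [610.6 281.5] [111.2  33.1] 72.7
t50.80 tcp [0.615  0.2819 0.1724] yaw 162.9 F [ 0.5 -0.6 -0.3] gap 0.0850 grip 0.0 q [ 0.31  0.53  0.24  1.27 -0.    0.61]
  turn [ 0.   0.1 -0.1] shift [ 0.14  0.12 13.14]
```

Emit:
carry_out --steps '[[[0,0,0],[0.1,0.1,3],0],[[0,0,0],[0.1,0.1,7],0],[[0,0,0],[0.1,0.1,11],0],[[0,0,0],[0.1,0.1,13.1],0],[[0,0,0],[0.1,0.1,13.1],0],[[0,0,0],[0.1,0.1,13.1],255],[[0,0,0],[0.1,0.1,13.1],255],[[0,0,0],[0.1,0.1,13.1],255]]' --force 70

```text
clock: 51.8
tcp_pos: [0.6146, 0.2849, 0.0417]
orientation: [0.001, 0.148, 0.989, 0.0]
wrist_force: [-5.9, -2.0, 38.1]
finger_gap: 0.0327
grip_force: 68.3
```

Emit:
carry_out --steps '[[[0,0,0],[0,0,0],255],[[0,0,0],[0,0,0],255],[[0,0,0],[0,0,-2],255],[[0,0,0],[0,0,-6],255],[[0,0,0],[0,0,-11],255],[[0,0,0],[0,0,-16],255],[[0,0,0],[0,0,-17.5],255],[[0,0,0],[0,0,-17.5],255]]'

```text
clock: 52.8
tcp_pos: [0.6141, 0.285, 0.2156]
orientation: [0.001, 0.148, 0.989, 0.0]
wrist_force: [0.0, 0.5, -1.8]
finger_gap: 0.0328
grip_force: 70.7
```

```bash
python3 - <<'E'
from h import *
Q=held(); go(inbox(-.0547,.215,0))
E
```

```text
held 4248 x [-0.0113 -0.0082  0.003   0.0102  0.0107] z [-0.0335 -0.0183 -0.0129]
t52.85 tcp [0.6133 0.2847 0.2138] yaw 163.0 F [-0.2  0.6 -1.7] gap 0.0325 grip 70.7 q [ 0.32  0.52  0.32  1.37 -0.    0.61]
  turn [ -0.   -0.1 -11.4] shift [  4.68 -31.33  -0.09]
```

Emit:
carry_out --steps '[[[0,0,-3],[0.8,-5,0],255],[[0,0,-6],[1.6,-10.5,0],255],[[0,0,-9],[2.4,-16,0],255],[[0,0,-11.4],[3.2,-21.5,0],255],[[0,0,-11.4],[4,-27,0],255],[[0,0,-11.4],[4.7,-31.3,0],255],[[0,0,-11.4],[4.7,-31.3,0],255],[[0,0,-11.4],[4.7,-31.3,0],255]]'

```text
clock: 53.85
tcp_pos: [0.4764, -0.0006, 0.2136]
orientation: [-0.001, 0.049, 0.999, 0.0]
wrist_force: [0.2, -0.6, -1.9]
finger_gap: 0.0323
grip_force: 70.8
```

```bash
python3 - <<'E'
from h import *
held(); where(); go(inbox(-.0547,.113,-.0003))
E
```

```text
held 4258 x [-0.011  -0.008   0.0033  0.0104  0.0109] z [-0.0337 -0.0183 -0.0129]
tcp box-local mm [-54.9   0.9] z 0.2138
t53.90 tcp [ 4.768e-01 -2.000e-04  2.138e-01] yaw 174.4 F [-0.7 -0.6 -1.2] gap 0.0325 grip 70.8 q [-0.17  0.13 -0.23  1.21  0.   -0.07]
  turn [ 0.  -0.1 -0. ] shift [-1.000e-02 -1.000e-01  1.008e+01]
```

Emit:
carry_out --steps '[[[0,0,0],[0,0,2],255],[[0,0,0],[0,0,4.5],255],[[0,0,0],[0,0,6.5],255],[[0,0,0],[0,0,8],255],[[0,0,0],[0,0,9],255],[[0,0,0],[0,0,9.7],255],[[0,0,0],[0,0,10],255],[[0,0,0],[0,0,10],255]]'

```text
clock: 54.9
tcp_pos: [0.4773, -0.0009, 0.1153]
orientation: [0.0, 0.049, 0.999, -0.0]
wrist_force: [-0.1, 1.0, -1.8]
finger_gap: 0.0323
grip_force: 70.8
```

Emit:
carry_out --steps '[[[0,0,0],[0,0,0.05],255],[[0,0,0],[0,0,0.1],255],[[0,0,0],[0,0,0.15],255],[[0,0,0],[0,0,0.15],255],[[0,0,0],[0,0,0.15],255],[[0,0,0],[0,0,0.15],255],[[0,0,0],[0,0,0.15],255],[[0,0,0],[0,0,0.15],255]]'

```text
clock: 55.9
tcp_pos: [0.4771, -0.0008, 0.1136]
orientation: [0.0, 0.049, 0.999, -0.0]
wrist_force: [0.6, -0.4, -1.5]
finger_gap: 0.0327
grip_force: 70.8
```

```bash
python3 - <<'E'
from h import *
where(); go()
E
```

```text
tcp box-local mm [-54.5   0.4] z 0.1136
t55.90 tcp [ 0.4771 -0.0008  0.1136] yaw 174.4 F [ 0.6 -0.4 -1.5] gap 0.0327 grip 70.8 q [-0.17  0.2  -0.41  0.97 -0.   -0.07]
```

Emit:
carry_out --steps '[[[0,0,0],[0,0,0.1],255],[[0,0,0],[0,0,0.18],255],[[0,0,0],[0,0,0.18],255],[[0,0,0],[0,0,0.18],150],[[0,0,0],[0,0,0.18],0],[[0,0,0],[0,0,0.18],0],[[0,0,0],[0,0,0.18],0],[[0,0,0],[0,0,-3],0]]'

```text
clock: 56.9
tcp_pos: [0.4752, -0.0005, 0.1419]
orientation: [-0.003, 0.049, 0.999, 0.0]
wrist_force: [1.5, 0.0, -0.1]
finger_gap: 0.0853
grip_force: 0.0
```

Emit:
carry_out --steps '[[[0,0,0],[0,0,-5],0],[[0,0,0],[0,0,-10],0],[[0,0,0],[0,0,-13],0],[[0,0,0],[0,0,-13],0],[[0,0,0],[0,0,-13],0],[[0,0,0],[0,0,-13],0],[[0,0,0],[0,0,-13],0],[[0,0,0],[0,0,-13],0]]'

```text
clock: 57.9
tcp_pos: [0.4769, -0.0007, 0.273]
orientation: [-0.001, 0.049, 0.999, 0.0]
wrist_force: [0.3, -0.6, 0.2]
finger_gap: 0.0855
grip_force: 0.0
```

```bash
python3 - <<'E'
from h import *
p,d,c=grab('wrist'); P=cloud(c,d); stack(P); save('w7.png',p); blobs(P,p,.1,(.45,.6,-.15,.05))
go((.52,-.1205,.2,84.5))
E
```

```text
x-bin: median z mm [(-77, None), (-69, 94), (-62, 123), (-55, 130), (-48, 130), (-41, 129), (-34, None), (-27, 115), (-20, 131), (-13, 131), (-6, None), (0, 119), (7, 130), (14, 130), (21, 129), (28, None), (35, 123), (42, 137), (49, 137), (56, None), (63, 118), (70, None), (77, 98)]
px [273. 192.] 1021 zmax 0.131 rgb [60 60 57] rect [477.2  -2. ] [33.7 22.1] 84.3
px [274. 253.] 3652 zmax 0.138 rgb [96 97 92] rect [548.1  -8.4] [52.  94.1] 85.3
px [168. 235.] 333 zmax 0.108 rgb [35 35 32] rect [ 518.  -120.1] [21.1 20.3] 5.8
px [220. 370.] 32463 zmax 0.363 rgb [15 16 15] rect [472.  -12.3] [127.6  33.3] 84.8
t57.95 tcp [ 0.477  -0.0007  0.2732] yaw 174.4 F [0.6 0.  0.9] gap 0.0856 grip 0.0 q [-0.17  0.11 -0.1   1.35 -0.   -0.07]
  turn [-0.  -0.  89.9] shift [ -5.46 -11.5    7.32]
```

View pics/w7.png

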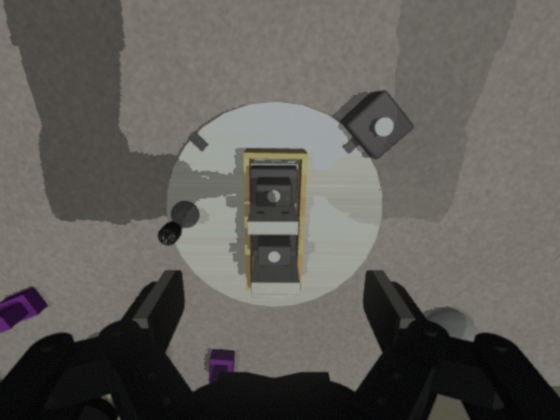

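Emit:
carry_out --steps '[[[0,0,10.5],[-0.5,-1.5,0],0],[[0,0,21],[-1,-3,0],0],[[0,0,31.5],[-2,-4.5,0],0],[[0,0,42],[-3,-6,0],0],[[0,0,52.5],[-4,-8,0],0],[[0,0,63],[-5,-10,0],0],[[0,0,73.5],[-5.4,-11.5,2],0],[[0,0,84],[-5.4,-11.5,4],0]]'

```text
clock: 58.95
tcp_pos: [0.5201, -0.1218, 0.233]
orientation: [0.0, 0.707, 0.707, 0.0]
wrist_force: [-0.5, 0.5, 0.6]
finger_gap: 0.0852
grip_force: 0.0
```

Emit:
carry_out --steps '[[[0,0,5.9],[0,0,2],0],[[0,0,5.9],[0,0,3.3],0],[[0,0,5.9],[0,0,3.3],0],[[0,0,5.9],[0,0,3.3],0],[[0,0,5.9],[0,0,3.3],0],[[0,0,5.9],[0,0,3.3],0],[[0,0,5.9],[0,0,3.3],0],[[0,0,5.9],[0,0,3.3],0]]'

```text
clock: 59.95
tcp_pos: [0.5196, -0.1205, 0.2007]
orientation: [0.0, 0.74, 0.672, 0.0]
wrist_force: [-0.6, -0.0, 1.3]
finger_gap: 0.0857
grip_force: 0.0
```

```bash
python3 - <<'E'
from h import *
p,d,c=grab('wrist'); P=cloud(c,d); blobs(P,p,.095,(.45,.6,-.15,-.08)); stack(P)
go((.5195,-.1205,.085,84.5))
E
```

```text
px [271. 209.] 607 zmax 0.108 rgb [58 58 54] rect [ 518.5 -120.4] [20.5 21.1] 69.1
px [278. 371.] 40579 zmax 0.290 rgb [16 16 16] rect [ 522.  -117.8] [ 34.5 146.3] 84.2
x-bin: median z mm [(-77, None), (-69, 94), (-62, 129), (-55, 130), (-48, 130), (-41, 108), (-34, 93), (-27, 132), (-20, 132), (-13, 104), (-6, 94), (0, 129), (7, 130), (14, 130), (21, 129), (28, 93), (35, 115), (42, 138), (49, 137), (56, 118), (63, 117), (70, 97), (77, 97)]
t60.00 tcp [ 0.5196 -0.1205  0.2007] yaw 84.5 F [ 0.3 -0.5 -0.5] gap 0.0854 grip 0.0 q [-0.38  0.24 -0.12  1.2  -0.    1.29]
  turn [ 0.  0. -0.] shift [ 0.000e+00 -1.000e-02  1.157e+01]
```

Emit:
carry_out --steps '[[[0,0,0],[0,0,3],0],[[0,0,0],[0,0,6],0],[[0,0,0],[0,0,9],0],[[0,0,0],[0,0,11.5],0],[[0,0,0],[0,0,11.5],0],[[0,0,0],[0,0,11.5],150],[[0,0,0],[0,0,11.5],255],[[0,0,0],[0,0,11.5],255]]' --force 30

```text
clock: 61.0
tcp_pos: [0.5203, -0.1208, 0.0867]
orientation: [0.001, 0.74, 0.672, 0.0]
wrist_force: [0.2, 0.1, 0.4]
finger_gap: 0.0322
grip_force: 0.0
```

Emit:
carry_out --steps '[[[0,0,0],[0,0,0],255],[[0,0,0],[0,0,0],255],[[0,0,0],[0,0,0],255],[[0,0,0],[0,0,0],255],[[0,0,0],[0,0,0],255],[[0,0,0],[0,0,0],255],[[0,0,0],[0,0,0],255],[[0,0,0],[0,0,0],255]]'

```text
clock: 62.0
tcp_pos: [0.52, -0.1208, 0.0865]
orientation: [0.001, 0.74, 0.672, 0.0]
wrist_force: [-2.2, 0.2, 5.4]
finger_gap: 0.021
grip_force: 29.5
```

```bash
cat >> h.py <<'E'
def arc(angles):
    s=env.get_state(); v=np.array(s['tcp_pos'][:2])-CB; print('r %.4f ang %.1f'%(np.hypot(*v),np.degrees(np.arctan2(v[1],v[0]))))
    go(*[(*(CB+0.115*np.array([np.cos(np.radians(a)),np.sin(np.radians(a))])),s['tcp_pos'][2],a+180) for a in angles])
E
python3 - <<'E'
from h import *
arc([-93,-89,-85,-81,-76,-71,-66,-61])
E
```

```text
r 0.1148 ang -95.7
t62.00 tcp [ 0.52   -0.1208  0.0865] yaw 84.5 F [-2.2  0.2  5.4] gap 0.0210 grip 29.5 q [-0.38  0.32 -0.31  0.94 -0.    1.29]
  turn [ 0.1  0.  -2.5] shift [-0.01  0.53  0.  ]
  turn [ 0.1  0.  -6.5] shift [0.06 1.33 0.  ]
  turn [  0.1   0.  -10.5] shift [0.18 2.13 0.  ]
  turn [  0.1   0.  -14.5] shift [0.35 2.91 0.  ]
  turn [  0.1   0.  -19.5] shift [0.64 3.87 0.  ]
  turn [  0.1   0.1 -24.5] shift [1.02 4.8  0.  ]
  turn [  0.1   0.1 -29.5] shift [1.48 5.69 0.01]
  turn [  0.1   0.1 -34.5] shift [2.01 6.54 0.01]
```

Emit:
carry_out --steps '[[[0,0,-2.5],[0,0.5,0],255],[[0,0,-6.5],[0.05,1.3,0],255],[[0,0,-10.5],[0.2,2.1,0],255],[[0,0,-14.5],[0.35,2.9,0],255],[[0,0,-19.5],[0.65,3.9,0],255],[[0,0,-24.5],[1.0,4.8,0],255],[[0,0,-29.5],[1.5,5.7,0],255],[[0,0,-34.5],[2.0,6.5,0],255]]'

```text
clock: 63.0
tcp_pos: [0.5856, -0.1076, 0.0865]
orientation: [-0.0, 0.507, 0.862, -0.001]
wrist_force: [-5.8, -1.7, 7.9]
finger_gap: 0.0208
grip_force: 29.7
```

```bash
python3 - <<'E'
from h import *
arc([-56,-51,-46,-41,-36,-31,-26,-22])
E
```

```text
r 0.1148 ang -61.7
t63.00 tcp [ 0.5856 -0.1076  0.0865] yaw 119.1 F [-5.8 -1.7  7.9] gap 0.0208 grip 29.7 q [-0.32  0.43 -0.15  0.99 -0.    0.75]
  turn [-0.1  0.  -4.9] shift [ 0.02  1.15 -0.  ]
  turn [-0.1  0.  -9.9] shift [ 0.15  2.15 -0.  ]
  turn [ -0.1   0.  -14.9] shift [ 0.36  3.13 -0.01]
  turn [ -0.1   0.  -19.9] shift [ 0.67  4.08 -0.01]
  turn [ -0.1   0.  -24.9] shift [ 1.05  5.01 -0.01]
  turn [ -0.1   0.  -29.9] shift [ 1.51  5.9  -0.01]
  turn [ -0.1   0.  -34.9] shift [ 2.05  6.75 -0.01]
  turn [ -0.1   0.  -38.9] shift [ 2.53  7.39 -0.02]
```

Emit:
carry_out --steps '[[[0,0,-4.9],[0,1.1,0],255],[[0,0,-9.9],[0.15,2.1,0],255],[[0,0,-14.9],[0.35,3.1,0],255],[[0,0,-19.9],[0.65,4.1,0],255],[[0,0,-24.9],[1.05,5.0,0],255],[[0,0,-29.9],[1.5,5.9,0],255],[[0,0,-34.9],[2.05,6.75,0],255],[[0,0,-38.9],[2.5,7.4,0],255]]'

```text
clock: 64.0
tcp_pos: [0.6384, -0.0491, 0.0865]
orientation: [-0.0, 0.191, 0.982, -0.0]
wrist_force: [-4.7, 0.1, 7.9]
finger_gap: 0.0209
grip_force: 29.7
```

```bash
python3 - <<'E'
from h import *
arc([-19,-16,-13,-10,-8,-6.5,-5.5])
E
```

```text
r 0.1152 ang -21.7
t64.00 tcp [ 0.6384 -0.0491  0.0865] yaw 158.0 F [-4.7  0.1  7.9] gap 0.0209 grip 29.7 q [-0.2   0.51 -0.02  1.04 -0.    0.18]
  turn [-0.1 -0.  -3. ] shift [ 0.04  0.54 -0.  ]
  turn [-0.1 -0.  -6. ] shift [ 0.09  1.14 -0.  ]
  turn [-0. -0. -9.] shift [ 0.16  1.74 -0.  ]
  turn [ -0.  -0. -12.] shift [ 0.27  2.33 -0.  ]
  turn [ -0.  -0. -14.] shift [ 0.36  2.72 -0.  ]
  turn [ -0.   -0.  -15.5] shift [ 0.44  3.01 -0.  ]
  turn [ -0.   -0.  -16.5] shift [ 0.5  3.2 -0. ]
```

Finish in the detent, release, lift.

Emit:
carry_out --steps '[[[0,0,-3],[0,0.5,0],255],[[0,0,-6],[0.1,1.1,0],255],[[0,0,-9],[0.15,1.7,0],255],[[0,0,-12],[0.25,2.3,0],255],[[0,0,-14],[0.35,2.7,0],255],[[0,0,-15.5],[0.45,3.0,0],255],[[0,0,-16.5],[0.5,3.2,0],255],[[0,0,-16.5],[0.5,3.2,0],255]]'

```text
clock: 65.0
tcp_pos: [0.6463, -0.0174, 0.0865]
orientation: [0.0, 0.049, 0.999, 0.0]
wrist_force: [-2.6, 1.0, 6.5]
finger_gap: 0.0206
grip_force: 29.5
```

Emit:
carry_out --steps '[[[0,0,0],[0,0,0],255],[[0,0,0],[0,0,0],200],[[0,0,0],[0,0,0],0],[[0,0,0],[0,0,0],0],[[0,0,0],[0,0,0],0],[[0,0,0],[0,0,-3],0],[[0,0,0],[0,0,-7],0],[[0,0,0],[0,0,-12],0]]'

```text
clock: 66.0
tcp_pos: [0.6456, -0.0176, 0.2056]
orientation: [-0.001, 0.049, 0.999, 0.0]
wrist_force: [2.0, -1.2, -0.0]
finger_gap: 0.0855
grip_force: 0.0
```

Emit:
carry_out --steps '[[[0,0,0],[0,0,-5],0],[[0,0,0],[0,0,-10],0],[[0,0,0],[0,0,-14],0],[[0,0,0],[0,0,-14],0],[[0,0,0],[0,0,-14],0],[[0,0,0],[0,0,-14],0],[[0,0,0],[0,0,-14],0],[[0,0,0],[0,0,-14],0]]'

```text
clock: 67.0
tcp_pos: [0.646, -0.0176, 0.345]
orientation: [-0.001, 0.049, 0.999, 0.0]
wrist_force: [-0.2, 0.6, 0.1]
finger_gap: 0.0857
grip_force: 0.0
```

```bash
python3 - <<'E'
from h import *
import h
p,d,c=grab('wrist'); P=cloud(c,d); h.AB=84.4; stack(P); save('w8.png',p); blobs(P,p,.095,(.55,.68,-.06,.03)); boxpose(P); go()
p,d,c=grab('top'); P=cloud(c,d); blobs(P,p,.02,(.45,.85,-.5,.55))
E
```

```text
x-bin: median z mm [(-77, None), (-69, 94), (-62, 129), (-55, 130), (-48, 130), (-41, 101), (-34, 88), (-27, 131), (-20, 132), (-13, 77), (-6, 94), (0, 129), (7, 130), (14, 130), (21, 95), (28, 94), (35, 113), (42, 138), (49, 137), (56, 118), (63, 117), (70, 98), (77, 98)]
px [308.  90.] 65 zmax 0.139 rgb [104 106 105] rect [554.4  27.6] [3.9 8.5] 87.4
px [255.  95.] 100 zmax 0.133 rgb [146 149 145] rect [553.  -30.4] [13.3  6.5] 85.0
px [274. 173.] 249 zmax 0.108 rgb [80 80 76] rect [645.1 -18.8] [20.4 20.9] 44.5
px [294. 379.] 19514 zmax 0.436 rgb [14 15 14] rect [639.  -13.6] [94.9 28.8] 76.9
box 2594 [531.3  -6.7] [172.2  69.6] 84.38
t67.05 tcp [ 0.6461 -0.0176  0.3452] yaw 174.4 F [ 0.6  0.2 -0.2] gap 0.0851 grip 0.0 q [-0.15  0.48  0.57  1.66 -0.   -0.05]
px [269. 203.] 13179 zmax 0.831 rgb [130 118  99] rect [557.  -49.8] [198.9 257.7] 78.5
px [413. 147.] 113 zmax 0.026 rgb [ 27  56 103] rect [ 813.6 -494.4] [82.3 29. ] 20.3
px [201. 163.] 481 zmax 0.170 rgb [80 81 80] rect [759.6 238.5] [74.9 79.5] 44.1
px [351. 164.] 607 zmax 0.134 rgb [44 42 39] rect [ 748.6 -260. ] [76.1 73.8] 4.6
px [388. 196.] 166 zmax 0.063 rgb [83 46 99] rect [ 646.4 -396.1] [37.8 48.5] 18.1
px [125. 201.] 430 zmax 0.151 rgb [47 32 23] rect [628.  476.8] [51.5 59. ] 82.8
px [417. 241.] 128 zmax 0.063 rgb [67 34 82] rect [ 493.2 -494. ] [38.6 41.9] 36.7
```

View pics/w8.png

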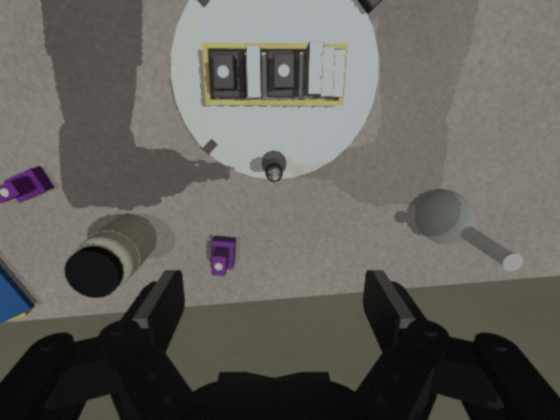

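```bash
python3 -c "
from workcell import env
print(env.hand_in())"
```

```text
the job is handed in; nothing more can be done
None
```

The job is handed in at about 67 s: all six fittings are packed flat in the box in the required order, the turntable is back in its collection detent, and the bottle, flask and jar stand untouched; the hand-in gave no verdict.

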